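# Lock a sample cell onto the shaker deck

### The job

Load the shaker: first seat the blue sample cell in the deck's keyed well, turning it until its lugs drop into the slots and its flange lies flat on the deck. Then lock it with the aluminium hold-down plate: tilt the plate to pass its oblong eye over the wide head of the T-stud, and lay it level, in line with the deck, both ends of the eye tucked under the head and its nose resting on the cell's flange. Leave the bottle, tip box and dish where they stand.

Things in the scene. Friction and masses are not known exactly. Their poses are not given: they have to be found in the camera images.
- shaker: Low bench shaker, fixed, white body, flat grey deck, 160 (x) x 240 (y) x 70 mm high. Origin: centre of its underside, on the bench; z up. On its y centre line: T-stud 60 mm towards -y, keyed well 72 mm towards +y, and between them a black rubber rest pad 40 (x) x 20 (y) x 8 mm high, centred 40 mm from the stud.
- stud (a point): Foot of the T-stud, on the deck's surface 70 mm above the bench, axes as the shaker's. Steel neck 8 mm square, 22 mm high; on it a brass bar head 60 mm long (along the shaker's y, 30 mm either way from the neck's axis), 14 mm wide, 7 mm thick: its underside 22 mm, its top 29 mm above the deck.
- well (a point): Centre of the keyed well's mouth, on the deck's surface, axes as the shaker's. Eight-sided hole 43 mm across flats with two opposite slots 16 mm wide that reach 34 mm from the centre along the shaker's x and -x; all 22 mm deep. Yellow marks on the deck point along the slots.
- cell: Sealed sample cell, 0.15 to 0.3 kg, standing on the bench at first. Origin: centre of its underside, z up. From below: aluminium pilot 40 mm across, 18 mm high, with two opposite lugs along the cell's x and -x (12 mm wide, reaching 32 mm from the axis, 8 to 18 mm up, hidden by the flange); blue flange 84 mm across, 18 to 26 mm up; white fin on top.
- cell_fin (a point): Centre of the top of the cell's grip fin, 56 mm above its underside; fin 40 mm along the cell's x (in line with the lugs), 10 mm thick, 30 mm high. Lugs across the slots: the pilot enters 8 mm, the flange stays 10 mm above the deck. In line (either way round) the cell drops till the flange lies on the deck, its origin 52 mm above the bench.
- plate: Flat aluminium hold-down plate, 44 (x) x 137 (y) x 6 mm, 0.15 to 0.28 kg, lying on the bench at first. Origin: centre of its underside, z up, y along it towards the nose. Locked, it rests on the pad and the seated cell's flange, its underside 8 mm above the deck, nose towards the well.
- eye (a point): Centre of the plate's eye, at the underside, 31.5 mm from the plate's origin towards -y; axes as the plate's. A through opening 22 mm wide (x), 46 mm long (y), with a 14 mm wide bar beyond it at the plate's -y end. The head (60 mm) is longer than the eye, so the plate never passes level.
- plate_fin (a point): Centre of the top of the plate's orange grip fin, 40 mm above the underside, 34.5 mm from the plate's origin towards +y; fin 36 mm along x, 10 mm thick along y, 34 mm high above the plate.
- nose (a point): Middle of the plate's nose edge (+y end), underside. To fit: nose up 30 to 40 degrees, lower the end bar past the head's end away from the well, slide it under the head towards the well to near the neck, level the plate so the eye's other end swings down past the head's other end, draw back till the eye is centred on the stud.
- bottle: Amber bottle with a white cap, 64 mm across, 130 mm high, origin under its centre. Bystander.
- tipbox: Green pipette-tip box with a clear lid, 80 x 120 x 65 mm, origin under its centre. Bystander.
- dish: Clear petri dish with a red disc on its lid, 92 mm across, 18 mm high, origin under its centre. Bystander.
Things that resemble listed ones, but are neither listed nor needed, are in the scene too. Several things have the shape of the plate; the one meant has the colours described above. Of the things that look like the cell, take the one that is nearest to the robot's base at the start.

How it is judged:
By the outcome, as a careful person would: the job done as asked, in the order asked, and still so for the second after the job is handed in, with the robot touching nothing.
It also fails if it takes over 64 s, if anything falls off the work surface, if the arm or the gripper's body presses on something with over 40 N, if the wrist force passes 120 N, or if a joint passes its speed limit or range.

### The arm

A 7-joint arm with a two-finger parallel gripper is mounted at the origin on the work surface. World frame = base frame: x ahead of the robot, y to its left, z up, the work surface at z = 0. Lengths are in m, angles in rad, forces in N, time in s.
With the tool pointing down it reaches from about 0.4 to 0.85 m from the base axis. Payload 10.4 kg.
Tool frame: the origin (TCP) lies at the very end of the fingers, on their centre line; the grasp point (between the pads) lies r.hold_point_z behind it (r.hold_point_z is the distance from the TCP to the grasp point, in m); z points along the fingers, y is the direction in which the jaws open and shut (so a half turn about z gives the same grasp; the last joint's range is limited). The gripper opens to 87 mm and grips with 3 to 60 N. Pads are 19 mm wide; open, the fingers measure 117 mm over their backs; the gripper's body (75 mm by 190 mm) begins 51 mm behind the grasp point.
Start: joints at [-1.14, 0.332, -0.065, 1.46, 0.022, 1.35, -0.088], TCP at [0.274, 0.562, 0.184] pointing down, gripper open.
Joint ranges: [-2.6, 2.6], [-0.5, 2.12], [-1.47, 1.34], [0.16, 2.42], [-1.27, 4.41], [0.06, 2.06], [-2.6, 2.6]. Speed limits (rad/s): [2.22, 2.22, 2.79, 2.79, 3.14, 3.14, 3.14].

### API

Orientations are given as a unit quaternion [x, y, z, w].
In Python, from bench import r gives the robot as it stands.
- The arm moves only by the tool send_rows, never from a script. Its argument "commands" is a list of rows, each a list of 7 numbers: the shift along the world's x, y, z normalised to -1 to 1, where 1 is 0.03 m, then the turn, a rotation vector about the world's x, y, z normalised to -1 to 1, where 1 is 5 degrees, then the gripper command: -1 is fully open, 1 is shut, values between are in proportion. In form: [[tx, ty, tz, ax, ay, az, jaw], ...]. A call has 1 to 10 rows; each row shifts and turns the pose as measured when the row begins; what a row does not reach is not made up. A row lasts 1/12 s, in which the tool goes at most 41.7 mm and 7.16 degrees, less where a joint would pass 70% of its speed; a pose out of reach is approached as far as the arm can. A call with a number of a shift or a turn outside -1 to 1 is refused whole. A call with a gripper value outside its range is refused whole. The fingers move at their own pace and stop on an object; "grip_force" is the grip in N (left out, the last holds). Time passes only in rows, so rows that do not move let the fingers close. It gives the time, the measured TCP pose, the force and the opening at its end, in the units of the state.
- r.read_state(): the state, without advancing time (a new reading comes with each control period).
- r.camera(name): name is "scene" or "top"; returns the picture (384x512x3 uint8, blue, green, red); there is no depth.
- r.calibration(name): a dict with "K" (3x3 intrinsics, pixels), "R" (3x3) and "t" (3): a world point X has camera coordinates R X + t. Camera axes: x right, y down, z forward; pixel columns grow to the right and rows downward; lengths in m; the calibration is good to about 2 mm. A picture is of the moment at which its call begins. calibration takes no time and is no camera call.
- r.close_job(): hands the job in, once; it reports no verdict.
The state is a dict: "time": time; "joint_positions": joint angles; "joint_vel": joint speeds; "joint_torque": joint torques, N m; "ee_pos": TCP position; "eef_rot": TCP orientation; "ft_force": force on the tool from outside, world axes, zero at the start; "torque": the same for the moment, N m; "width": finger opening in m.
Only numpy, scipy, OpenCV 4.12 (cv2) and the standard library are available. Lean on these libraries where they do the work, as an engineer would, in place of code of your own. Each camera call takes 0.05 s, during which the arm holds its last target.

## Working session

There is one attempt and no reset: what is moved stays moved. The work goes in short steps, Python scripts to look and compute and a tool call to move; the robot and the scene stay as the last step left them, time stands still between calls to the robot, and variables do not carry over. Pictures are saved under pics/ and viewed, and the job is handed in when it is done.

Besides the shell and the picture viewer there is one more tool, called after ">>>" by a JSON object that holds its "api" and its "payload". send_rows: Moves the arm, as the interface text tells. Scaled input: -1 to 1 covers 0.03 m each way for a shift and 5 degrees each way for a turn. Its arguments: {"type":"object","properties":{"commands":{"type":"array"},"grip_force":{"type":"number"}},"required":["commands"]}

```bash
ls; mkdir -p pics
python3 - <<'E'
from bench import r
import cv2,numpy as np
s=r.read_state()
print({k:np.round(v,3).tolist() for k,v in s.items()}, r.hold_point_z)
for n in("scene","top"):
    im=r.camera(n); cv2.imwrite(f"pics/{n}0.png",im)
    c=r.calibration(n); print(n,{k:np.round(np.array(v),4).tolist() for k,v in c.items()})
E
```

```text
pics
{'time': 0.0, 'joint_positions': [-1.14, 0.333, -0.065, 1.461, 0.022, 1.35, -0.089], 'joint_vel': [-0.001, -0.001, -0.002, -0.0, -0.001, -0.0, -0.0], 'joint_torque': [-0.001, -62.326, 0.024, -38.99, -0.061, 0.04, 0.0], 'ee_pos': [0.274, 0.561, 0.183], 'eef_rot': [0.225, 0.974, -0.001, -0.0], 'ft_force': [-0.654, 0.676, -0.08], 'torque': [-0.018, -0.024, 0.026], 'width': 0.087} 0.0187
scene {'K': [[477.2309, 0.0, 252.072], [0.0, 477.2309, 188.0373], [0.0, 0.0, 1.0]], 'R': [[-0.0731, 0.9973, -0.0059], [0.8164, 0.0564, -0.5748], [-0.5729, -0.0469, -0.8183]], 't': [-0.0164, -0.4113, 1.7586]}
top {'K': [[459.9623, 0.0, 262.0423], [0.0, 459.9623, 199.4929], [0.0, 0.0, 1.0]], 'R': [[-0.0021, -0.9998, 0.0179], [-0.9983, 0.0011, -0.0583], [0.0583, -0.018, -0.9981]], 't': [0.0332, 0.5655, 1.6541]}
```

View pics/scene0.png

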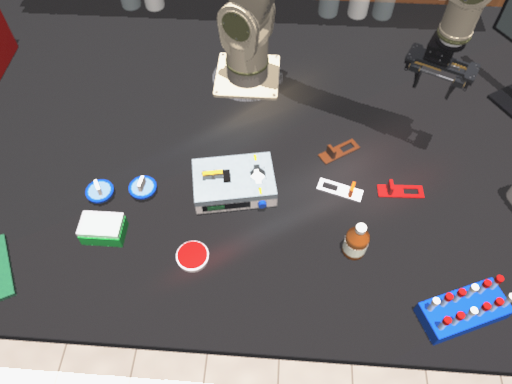

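View pics/top0.png

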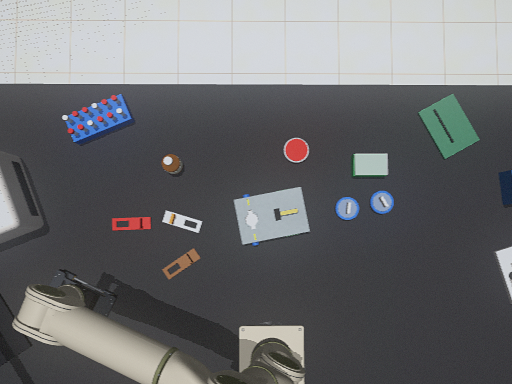

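The scene view shows two cell look-alikes at scene (100,190) and (142,187), which are top (382,202) and (347,208). Three plate shapes are at top (182,221) silver with an orange fin, (131,223) red, and (181,264) brown. Next I'll enlarge these and measure them.

```bash
cat > h.py <<'E'
import numpy as np, cv2
from bench import r
def cal(n):
    c=r.calibration(n); return [np.array(c[k],float) for k in("K","R","t")]
def unproj(n,px,z):
    K,R,t=cal(n); d=R.T@np.linalg.inv(K)@np.array([px[0],px[1],1.]); C=-R.T@t
    return C+d*(z-C[2])/d[2]
def proj(n,X):
    K,R,t=cal(n); c=(R@np.atleast_2d(X).T).T+t; p=(K@c.T).T; return p[:,:2]/p[:,2:]
def crop(n,im,x0,y0,x1,y1,s,name):
    c=cv2.resize(im[y0:y1,x0:x1],None,fx=s,fy=s,interpolation=cv2.INTER_CUBIC)
    st=10
    for x in range(-(-x0//st)*st,x1,st):
        cv2.line(c,(int((x-x0+.5)*s),0),(int((x-x0+.5)*s),6),(0,255,255),1)
        if x%20==0: cv2.putText(c,str(x),(int((x-x0+.5)*s)-10,16),0,.35,(0,255,255),1)
    for y in range(-(-y0//st)*st,y1,st):
        cv2.line(c,(0,int((y-y0+.5)*s)),(6,int((y-y0+.5)*s)),(0,255,255),1)
        if y%20==0: cv2.putText(c,str(y),(8,int((y-y0+.5)*s)+4),0,.35,(0,255,255),1)
    cv2.imwrite(f"pics/{name}.png",c)
E
python3 - <<'E'
from h import *
t=cv2.imread("pics/top0.png"); s=cv2.imread("pics/scene0.png")
crop("top",t,225,175,400,255,4.5,"t_a"); crop("scene",s,80,145,285,220,3.8,"s_a")
crop("top",t,100,195,225,285,6,"t_p"); crop("scene",s,300,130,430,210,6,"s_p")
for n,p in(("top",(347,208)),("top",(382,202))): print(p,unproj(n,p,.026))
for n,p in(("scene",(100,190)),("scene",(142,187))): print(p,unproj(n,p,.026))
E
```

```text
(347, 208) [ 0.53382353 -0.27491388  0.026     ]
(382, 202) [ 0.55540973 -0.40254537  0.026     ]
(100, 190) [ 0.55716931 -0.40164192  0.026     ]
(142, 187) [ 0.53750834 -0.27753807  0.026     ]
```

View pics/t_a.png

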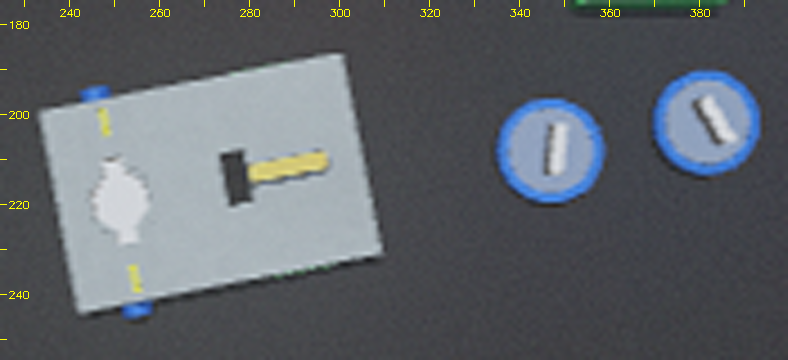

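View pics/s_a.png

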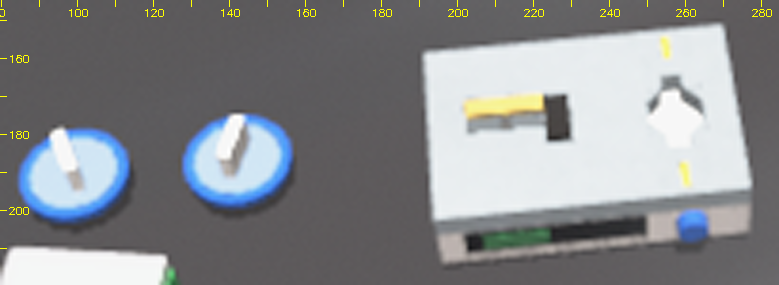

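View pics/t_p.png

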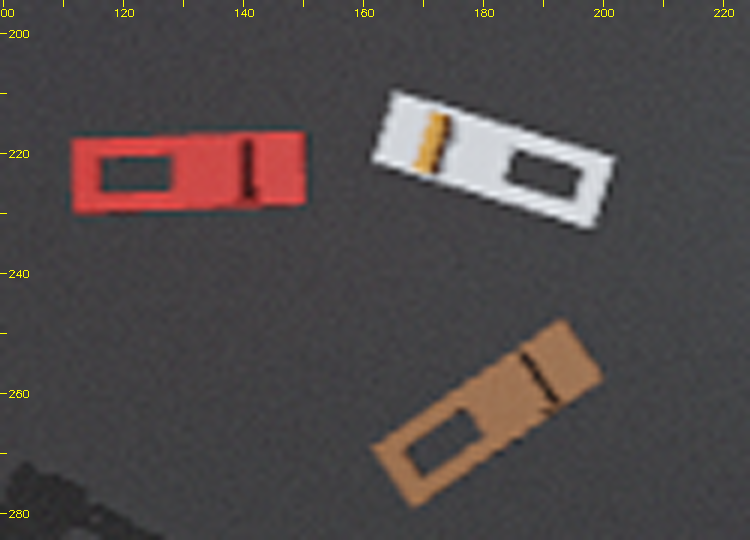

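View pics/s_p.png

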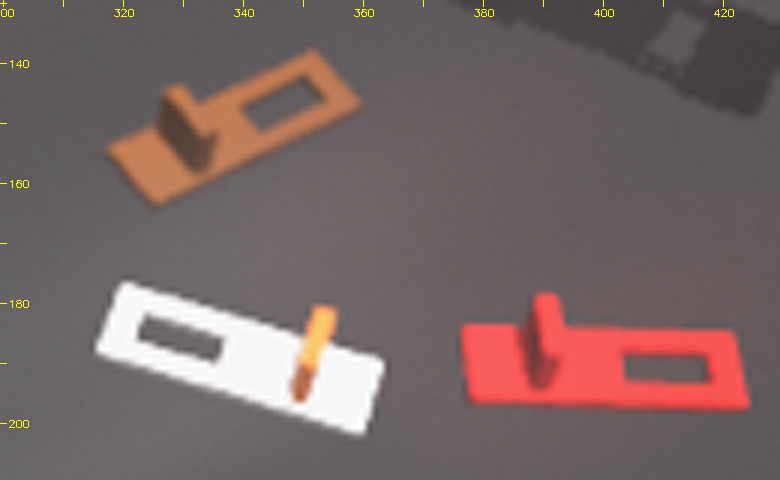

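Target plate: top (182,221), the only silver one with an orange fin. The others at (131,223) red and (181,264) brown don't match. Target cell: top (347,208), 0.60 m from the base against 0.69 m for the one at (382,202). Both crops confirm this. Next come precise pose fits.

```bash
cat > fit.py <<'E'
from h import *
from scipy.optimize import least_squares, minimize
def rot(a): c,s=np.cos(a),np.sin(a); return np.array([[c,-s],[s,c]])
def W(p,pts):  # local pts -> world
    pts=np.array(pts,float); o=pts.copy(); o[:,:2]=pts[:,:2]@rot(p[2]).T+np.array(p[:2]); return o
SS=8
def poly(n,X,roi,m=None):
    x0,y0,x1,y1=roi; q=proj(n,X)
    if m is None: m=np.zeros(((y1-y0)*SS,(x1-x0)*SS),np.float32)
    q=((q-[x0,y0]+.5)*SS-.5)
    return q
def cover(n,faces,roi):
    """label coverage: faces list of (pts3d,label) painted in order"""
    x0,y0,x1,y1=roi; m=np.zeros(((y1-y0)*SS,(x1-x0)*SS),np.uint8)
    for X,l in faces:
        q=(proj(n,X)-[x0,y0]+.5)*SS-.5
        cv2.fillPoly(m,[np.round(q*16).astype(np.int32)],int(l),shift=4)
    return m
def fitimg(n,im,model,p0,roi,nl,steps=(.004,.004,.05),mask=None):
    """model(p)->faces; colours per label solved by lsq"""
    x0,y0,x1,y1=roi; I=cv2.GaussianBlur(im,(0,0),.5)[y0:y1,x0:x1].reshape(-1,3).astype(float)
    def cost(p,full=False):
        m=cover(n,model(p),roi)
        A=np.stack([cv2.GaussianBlur(cv2.resize((m==l).astype(np.float32),(x1-x0,y1-y0),interpolation=cv2.INTER_AREA),(0,0),.6).ravel() for l in range(nl)],1)
        A=np.c_[A]; w=np.ones(len(A)); 
        if mask is not None: w=mask(I.reshape(y1-y0,x1-x0,3)).ravel().astype(float)
        for _ in range(3):
            c=np.linalg.lstsq(A*w[:,None],I*w[:,None],rcond=None)[0]
            res=np.abs(I-A@c).sum(1); 
        rho=np.minimum(res,120.)*w
        return rho.mean()
    best=None
    for k in range(3):
        S=np.array([p0]+[np.array(p0)+np.eye(len(p0))[i]*steps[i]*(1 if k%2==0 else -1)/(k+1) for i in range(len(p0))])
        o=minimize(cost,p0,method="Nelder-Mead",options=dict(initial_simplex=S,xatol=1e-5,fatol=1e-4,maxiter=250)); p0=o.x
    return o.x,o.fun
def circ(rad,z,n=48):
    a=np.linspace(0,2*np.pi,n,endpoint=False); return np.c_[rad*np.cos(a),rad*np.sin(a),np.full(n,z)]
def hull(n,X):
    q=proj(n,X); h=cv2.convexHull(q.astype(np.float32),returnPoints=True)
    idx=cv2.convexHull(q.astype(np.float32),returnPoints=False).ravel(); return np.array(X)[idx]
def rect(x0,x1,y0,y1,z): return np.array([[x0,y0,z],[x1,y0,z],[x1,y1,z],[x0,y1,z]])
def box(x0,x1,y0,y1,z0,z1): return np.r_[rect(x0,x1,y0,y1,z0),rect(x0,x1,y0,y1,z1)]
def shaker(n):
    def m(p):
        f=lambda X:W(p,X)
        return [(hull(n,f(box(-.08,.08,-.12,.12,.0,.07))),1),(f(rect(-.08,.08,-.12,.12,.07)),2),
          (hull(n,f(box(-.02,.02,-.03,-.01,.07,.078))),3),
          (f(rect(-.007,.007,-.09,-.03,.099)),4)]
    return m,5
def cell(n,z0=0.):
    def m(p):
        f=lambda X:W(p,np.array(X)+[0,0,z0])
        return [(hull(n,f(np.r_[circ(.042,.018),circ(.042,.026)])),1),(f(circ(.034,.026)),2),
          (hull(n,f(box(-.02,.02,-.005,.005,.026,.056))),3),(f(rect(-.02,.02,-.005,.005,.056)),4)]
    return m,5
def plate(n,z0=0.):
    def m(p):
        f=lambda X:W(p,np.array(X)+[0,0,z0])
        return [(hull(n,f(box(-.022,.022,-.0685,.0685,0,.006))),1),(f(rect(-.011,.011,-.0545,-.0085,.006)),2),
          (hull(n,f(box(-.018,.018,.0295,.0395,.006,.04))),3),(f(rect(-.018,.018,.0295,.0395,.04)),4)]
    return m,5
E
python3 - <<'E'
from fit import *
ims={n:cv2.imread(f"pics/{n}0.png") for n in("top","scene")}
g=lambda n,px,z:unproj(n,px,z)[:2]
cfg={"shaker":(shaker,{"top":(225,175,320,255),"scene":(185,145,285,220)},[*g("top",(271,215),.07),.19],np.array([.004,.004,.05])),
"cell":(cell,{"top":(330,190,363,226),"scene":(125,170,160,203)},[.535,-.276,-.22],(.004,.004,.08)),
"plate":(plate,{"top":(155,203,210,237),"scene":(310,170,370,208)},[*g("top",(182,221),.006),-.3],(.004,.004,.05))}
for k,(M,rois,p0,st) in cfg.items():
    for n in rois:
        m,nl=M(n); p,c=fitimg(n,ims[n],m,p0,rois[n],nl,st)
        print(k,n,np.round(p[:2]*1000,1),"yaw",round(np.degrees(p[2]),2),"cost",round(c,2))
E
```

```text
shaker top [507.8   0.9] yaw 10.96 cost 10.47Traceback (most recent call last):
  File "<stdin>", line 9, in <module>
  File "fit.py", line 35, in fitimg
    o=minimize(cost,p0,method="Nelder-Mead",options=dict(initial_simplex=S,xatol=1e-5,fatol=1e-4,maxiter=250)); p0=o.x
    res = _minimize_neldermead(fun, x0, args, callback, bounds=bounds,
                               **options)
    fsim[j] = func(sim[j])
              ~~~~^^^^^^^^
    fx = function(np.copy(x), *(wrapper_args + args))
  File "fit.py", line 23, in cost
    m=cover(n,model(p),roi)
              ~~~~~^^^
  File "fit.py", line 47, in m
    return [(hull(n,f(box(-.08,.08,-.12,.12,.0,.07))),1),(f(rect(-.08,.08,-.12,.12,.07)),2),
             ~~~~^^^^^^^^^^^^^^^^^^^^^^^^^^^^^^^^^^^^
  File "fit.py", line 40, in hull
    q=proj(n,X); h=cv2.convexHull(q.astype(np.float32),returnPoints=True)
  File "h.py", line 9, in proj
    K,R,t=cal(n); c=(R@np.atleast_2d(X).T).T+t; p=(K@c.T).T; return p[:,:2]/p[:,2:]
          ~~~^^^
  File "h.py", line 4, in cal
    c=r.calibration(n); return [np.array(c[k],float) for k in("K","R","t")]
ValueError: time passes only in moves, steps and waits
```

```bash
python3 - <<'E'
from bench import r
import pickle
try:
    d={n:dict(r.calibration(n)) for n in("top","scene")}; pickle.dump(d,open("cal.pkl","wb")); print("ok")
except Exception as e: print(e)
print(r.read_state()["time"])
E
sed -i 's/    c=r.calibration(n); return/    c=_C[n]; return/; s/^from bench import r/from bench import r\nimport pickle\n_C=pickle.load(open("cal.pkl","rb"))/' h.py
cat > run1.py <<'E'
from fit import *
import sys
sfx=sys.argv[1]; which=sys.argv[2:]
ims={n:cv2.imread(f"pics/{n}{sfx}.png") for n in("top","scene")}
g=lambda n,px,z:unproj(n,px,z)[:2]
cfg={"shaker":(shaker,{"top":(225,175,320,255),"scene":(185,145,285,220)},[*g("top",(271,215),.07),.19],np.array([.004,.004,.05])),
"cell":(cell,{"top":(330,190,363,226),"scene":(125,170,160,203)},[.535,-.276,-.22],(.004,.004,.08)),
"plate":(plate,{"top":(155,203,210,237),"scene":(310,170,370,208)},[*g("top",(182,221),.006),-.3],(.004,.004,.05))}
for k,(M,rois,p0,st) in cfg.items():
    if which and k not in which: continue
    for n in rois:
        m,nl=M(n); p,c=fitimg(n,ims[n],m,p0,rois[n],nl,st)
        print(k,n,np.round(p[:2]*1000,1),"yaw",round(np.degrees(p[2]),2),"cost",round(c,2))
E
python3 run1.py 0
```

```text
ok
0.1
shaker top [507.8   0.9] yaw 10.96 cost 10.47
shaker scene [508.6  -2.3] yaw 10.83 cost 24.02
cell top [ 534.1 -274.9] yaw -7.34 cost 8.52
cell scene [ 533.3 -278.7] yaw -5.4 cost 21.66
plate top [487.8 323.9] yaw -16.91 cost 10.4
plate scene [487.4 320.6] yaw -17.18 cost 13.52
```

>>> {"api": "send_rows", "payload": {"commands": [[0.29,-0.93,0.3,0,0,0.38,-1],[0.29,-0.93,0.3,0,0,0.38,-1],[0.29,-0.93,0,0,0,0.38,-1],[0.29,-0.93,0,0,0,0.38,-1],[0.29,-0.93,0,0,0,0.38,-1],[0.29,-0.93,0,0,0,0.38,-1],[0.29,-0.93,0,0,0,0.38,-1],[0.29,-0.93,0,0,0,0.38,-1],[0.29,-0.93,0,0,0,0.38,-1],[0.29,-0.93,0,0,0,0.38,-1]], "grip_force": 25}}

```text
time: 0.93
ee_pos: [0.3563, 0.2731, 0.1962]
eef_rot: [0.049, 0.999, -0.004, -0.003]
ft_force: [0.6, 0.0, 0.4]
width: 0.0868
```

>>> {"api": "send_rows", "payload": {"commands": [[0.29,-0.93,0,0,0,0,-1],[0.29,-0.93,0,0,0,0,-1],[0.29,-0.93,0,0,0,0,-1],[0.29,-0.93,0,0,0,0,-1],[0.29,-0.93,0,0,0,0,-1],[0.29,-0.93,0,0,0,0,-1],[0.29,-0.93,0,0,0,0,-1],[0.29,-0.93,0,0,0,0,-1],[0.29,-0.93,0,0,0,0,-1],[0.29,-0.93,0,0,0,0,-1]]}}

```text
time: 1.77
ee_pos: [0.4429, -0.0219, 0.1945]
eef_rot: [0.047, 0.999, -0.004, -0.004]
ft_force: [1.0, 0.5, 0.5]
width: 0.0874
```

>>> {"api": "send_rows", "payload": {"commands": [[0.29,-0.93,0,0,0,0,-1],[0.29,-0.93,0,0,0,0,-1],[0.29,-0.93,0,0,0,0,-1],[0.29,-0.93,0,0,0,0,-1],[0.29,-0.93,0,0,0,0,-1],[0.29,-0.93,0,0,0,0,-1],[0.29,-0.93,0,0,0,0,-1],[0.2,-0.5,0,0,0,0,-1],[0,0,0,0,0,0,-1]]}}

```text
time: 2.52
ee_pos: [0.5093, -0.2493, 0.1932]
eef_rot: [0.049, 0.999, -0.005, -0.005]
ft_force: [-0.4, 0.1, 0.2]
width: 0.0872
```

```bash
cat > st.py <<'E'
from bench import r
import numpy as np
from scipy.spatial.transform import Rotation as Ro
s=r.read_state(); M=Ro.from_quat(s["eef_rot"]).as_matrix()
print("t",round(s["time"],2),"pos mm",np.round(np.array(s["ee_pos"])*1000,1),"jaw yaw",round(np.degrees(np.arctan2(M[1,1],M[0,1])),2),"toolz",np.round(M[:,2],3),"F",np.round(s["ft_force"],1),"T",np.round(s["torque"],2),"w",round(s["width"]*1000,1),"q",np.round(s["joint_positions"],2))
E
python3 st.py
```

```text
t 2.52 pos mm [ 509.3 -249.3  193.2] jaw yaw 84.34 toolz [-0.01 -0.01 -1.  ] F [-0.4  0.1  0.2] T [ 0.05 -0.02  0.04] w 87.2 q [-0.26  0.24  0.74  1.64 -0.15  1.34  1.97]
```

>>> {"api": "send_rows", "payload": {"commands": [[0.5,-0.5,0,0.1,-0.1,-0.1,-1],[0.35,-0.42,-0.5,0,0,-0.1,-1],[0,0,-1,0,0,0,-1],[0,0,-1,0,0,0,-1],[0,0,0,0,0,0,-1]]}}

```text
time: 2.93
ee_pos: [0.5356, -0.278, 0.1154]
eef_rot: [0.059, 0.998, -0.0, -0.0]
ft_force: [0.3, 0.5, -0.6]
width: 0.0871
```

```bash
python3 st.py
python3 - <<'E'
from h import *
for n,b in(("top",(310,160,410,250)),("scene",(90,120,200,210))):
    im=r.camera(n); cv2.imwrite(f"pics/{n}1.png",im); crop(n,im,*b,6,n[0]+"1c")
E
```

```text
t 2.93 pos mm [ 535.6 -278.   115.4] jaw yaw 83.22 toolz [-0.    -0.001 -1.   ] F [ 0.3  0.5 -0.6] T [ 0.16  0.06 -0.02] w 87.1 q [-0.17  0.39  0.72  1.64 -0.27  1.21  2.07]
```

View pics/s1c.png

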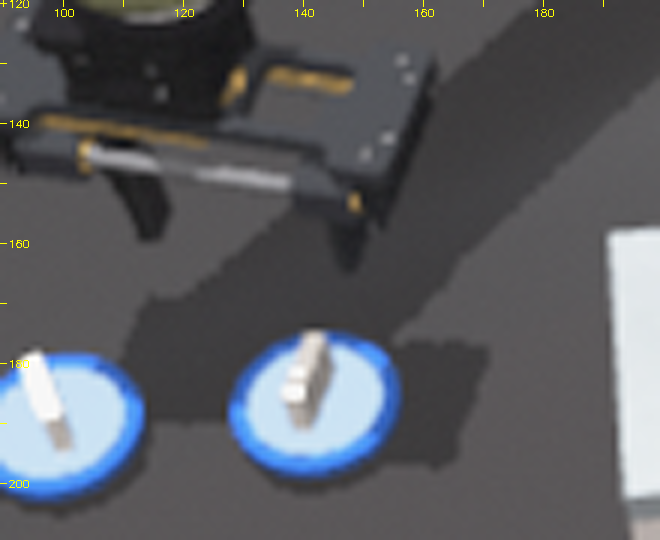

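View pics/t1c.png

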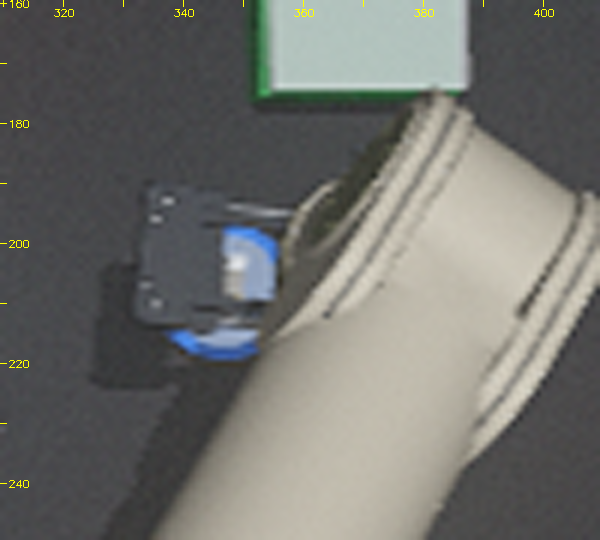

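>>> {"api": "send_rows", "payload": {"commands": [[-0.05,0.04,-0.9,0,0,0,-1],[0,0,-0.9,0,0,0,-1],[0,0,-0.8,0,0,0,-1],[0,0,-0.25,0,0,0,-1],[0,0,0,0,0,0,-1]]}}

```text
time: 3.45
ee_pos: [0.5428, -0.2781, 0.0445]
eef_rot: [0.057, 0.998, -0.002, 0.01]
ft_force: [0.0, 0.2, 1.3]
width: 0.0869
```

```bash
python3 st.py
```

```text
t 3.45 pos mm [ 542.8 -278.1   44.5] jaw yaw 83.41 toolz [ 0.02  -0.005 -1.   ] F [0.  0.2 1.3] T [0.04 0.09 0.03] w 86.9 q [-0.14  0.47  0.69  1.71 -0.34  1.06  2.11]
```

>>> {"api": "send_rows", "payload": {"commands": [[-0.3,0.04,-0.2,0.06,0.23,0,-1],[0,0,-0.2,0,0,0,-1],[0,0,0,0,0,0,-1]]}}

```text
time: 3.7
ee_pos: [0.5358, -0.2773, 0.037]
eef_rot: [0.057, 0.998, -0.0, 0.002]
ft_force: [0.0, 0.3, -0.7]
width: 0.0874
```

```bash
python3 st.py
```

```text
t 3.7 pos mm [ 535.8 -277.3   37. ] jaw yaw 83.47 toolz [ 0.004 -0.001 -1.   ] F [ 0.   0.3 -0.7] T [-0.01  0.03 -0.  ] w 87.4 q [-0.13  0.47  0.68  1.72 -0.34  1.06  2.12]
```

>>> {"api": "send_rows", "payload": {"commands": [[-0.1,0.02,-0.15,0,0.04,0,-1],[-0.03,0,-0.1,0,0,0,-1],[0,0,0,0,0,0,-1]]}}

```text
time: 3.95
ee_pos: [0.5328, -0.2773, 0.0311]
eef_rot: [0.057, 0.998, -0.001, 0.001]
ft_force: [-0.3, -0.4, 0.6]
width: 0.087
```

```bash
python3 st.py
```

```text
t 3.95 pos mm [ 532.8 -277.3   31.1] jaw yaw 83.47 toolz [ 0.003 -0.002 -1.   ] F [-0.3 -0.4  0.6] T [0.06 0.03 0.05] w 87.0 q [-0.13  0.48  0.68  1.73 -0.34  1.05  2.12]
```

Good pose. Close on the fin.

>>> {"api": "send_rows", "payload": {"commands": [[0,0,0,0,0,0,1],[0,0,0,0,0,0,1],[0,0,0,0,0,0,1],[0,0,0,0,0,0,1],[0,0,0,0,0,0,1],[0,0,0,0,0,0,1],[0,0,0,0,0,0,1],[0,0,0,0,0,0,1]], "grip_force": 30}}

```text
time: 4.62
ee_pos: [0.5332, -0.2776, 0.0318]
eef_rot: [0.057, 0.998, -0.001, 0.002]
ft_force: [-0.1, 0.1, 0.5]
width: 0.0419
```

```bash
python3 st.py
```

```text
t 4.62 pos mm [ 533.2 -277.6   31.8] jaw yaw 83.46 toolz [ 0.004 -0.002 -1.   ] F [-0.1  0.1  0.5] T [ 0.04 -0.   -0.01] w 41.9 q [-0.13  0.48  0.68  1.73 -0.34  1.05  2.12]
```

>>> {"api": "send_rows", "payload": {"commands": [[0,0,0,0,0,0,1],[0,0,0,0,0,0,1],[0,0,0,0,0,0,1],[0,0,0,0,0,0,1],[0,0,0,0,0,0,1],[0,0,0,0,0,0,1],[0,0,0,0,0,0,1]]}}

```text
time: 5.2
ee_pos: [0.5331, -0.2776, 0.0317]
eef_rot: [0.057, 0.998, -0.001, 0.002]
ft_force: [0.4, -1.0, 0.1]
width: 0.0021
```

```bash
python3 st.py
```

```text
t 5.2 pos mm [ 533.1 -277.6   31.7] jaw yaw 83.47 toolz [ 0.004 -0.002 -1.   ] F [ 0.4 -1.   0.1] T [0.03 0.05 0.05] w 2.1 q [-0.13  0.48  0.68  1.73 -0.34  1.05  2.12]
```

Run:
```python
from h import *
for n,b in(("top",(310,160,410,250)),("scene",(90,120,200,210))):
    im=r.camera(n); cv2.imwrite(f"pics/{n}2.png",im); crop(n,im,*b,6,n[0]+"2c")
```

```text
(no output)
```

View pics/s2c.png

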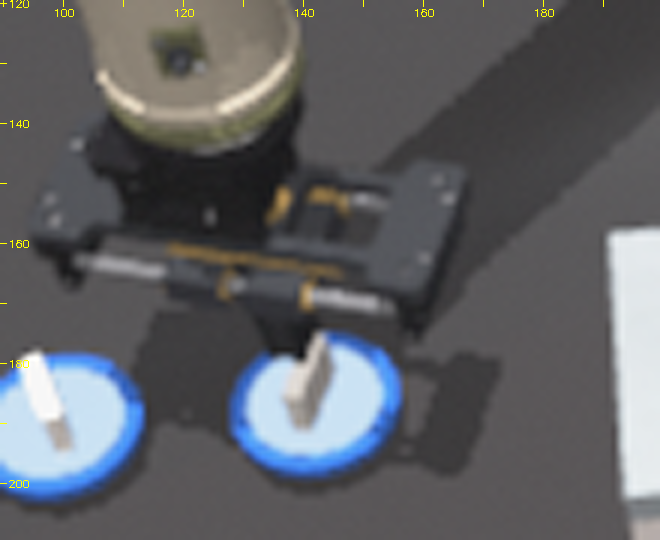

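View pics/t2c.png

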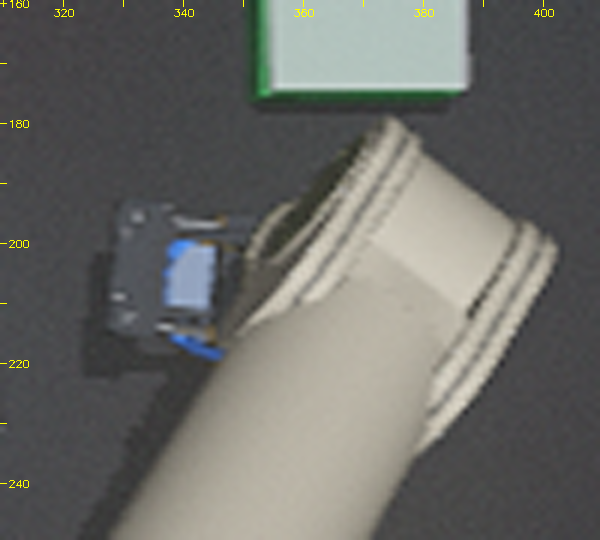

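```bash
python3 - <<'E'
from h import *
for X in([.533,-.2776,.0317],[.534,-.277,.056],[.534,-.277,.026],[.5,-.277,.03]): print(X,proj("scene",X),proj("top",X))
for px in((137.5,178),(143,178)): print(unproj("scene",px,.03))
im=r.camera("scene"); crop("scene",im,110,140,180,205,10,"s3c")
E
python3 run1.py 2 cell
```

```text
[0.533, -0.2776, 0.0317] [[141.91874712 184.692373  ]] [[348.06501579 208.16417639]]
[0.534, -0.277, 0.056] [[140.45769133 180.23541997]] [[349.29212539 207.61302601]]
[0.534, -0.277, 0.026] [[142.41330878 186.06515894]] [[347.57390429 207.95043321]]
[0.5, -0.277, 0.03] [[144.43455994 176.26680182]] [[347.92215487 217.33064721]]
[ 0.50796207 -0.29682284  0.03      ]
[ 0.50680495 -0.28004275  0.03      ]
cell top [ 496.5 -324.9] yaw 24.54 cost 53.2
cell scene [ 534.6 -277.9] yaw -5.17 cost 39.39
```

View pics/s3c.png

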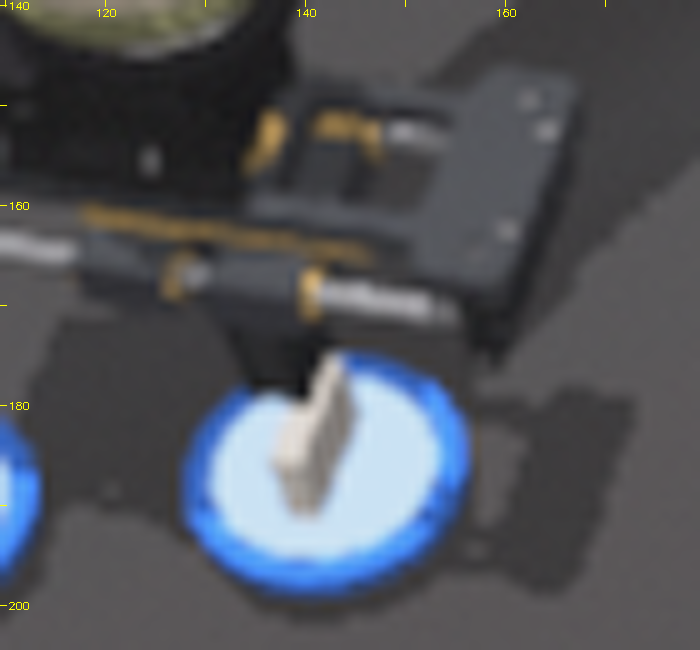

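Run:
```python
from h import *
print(proj("scene",[[.5356,-.278,.1154],[.5356,-.278,.15],[.5331,-.2776,.0317],[.5331,-.2776,.0674],[.5331,-.2776,.056],[.5331,-.2776,.05]]))
K,R,t=cal("scene");print(-R.T@t)
for z in (.03,.045,.056,.0674): print(z,unproj("scene",(137.5,179),z))
s=r.read_state(); print(s["ee_pos"], s["eef_rot"], s["time"])
print([a for a in dir(r) if not a.startswith('_')])
```

```text
[[135.91750542 168.49927657]
 [133.39425236 161.01534049]
 [141.91194267 184.71929005]
 [139.55988978 177.71084708]
 [140.32148008 179.98016773]
 [140.71831283 181.16261552]]
[1.34207596 0.12201972 1.20254689]
0.03 [ 0.51169708 -0.29602489  0.03      ]
0.045 [ 0.52231984 -0.29067698  0.045     ]
0.056 [ 0.53010987 -0.28675518  0.056     ]
0.0674 [ 0.53818316 -0.28269078  0.0674    ]
[ 0.53313426 -0.27753927  0.03176336] [ 5.69995984e-02  9.98372015e-01 -9.00500755e-04  1.88554834e-03] 5.35
['PlanningError', 'calibration', 'camera', 'close_job', 'hold_point_z', 'read_state']
```

Run:
```python
from h import *
for z in(.17,.2,.23):
  print(z,unproj("top",(333,203),z), unproj("top",(340,190.5),z),unproj("top",(340,213.5),z))
print("t2")
for z in(.09,.12,.15):
  print(z,unproj("top",(328.5,205),z), unproj("top",(340,193.5),z),unproj("top",(340,216),z))
im=cv2.imread("pics/top0.png"); crop("top",im,20,245,140,335,6,"t0g")
im=cv2.imread("pics/scene0.png"); crop("scene",im,390,30,500,150,5.5,"s0g")
print(proj("scene",[.274,.561,.1835]),proj("top",[.274,.561,.1835]))
```

```text
0.17 [ 0.54472015 -0.19940765  0.17      ] [ 0.58612194 -0.22311075  0.17      ] [ 0.50999155 -0.22219223  0.17      ]
0.2 [ 0.54320351 -0.19421909  0.2       ] [ 0.58378461 -0.21745233  0.2       ] [ 0.50916332 -0.21655202  0.2       ]
0.23 [ 0.54168686 -0.18903052  0.23      ] [ 0.58144728 -0.21179391  0.23      ] [ 0.50833508 -0.21091181  0.23      ]
t2
0.09 [ 0.5418207  -0.19747223  0.09      ] [ 0.58187321 -0.2380734   0.09      ] [ 0.50351598 -0.23712801  0.09      ]
0.12 [ 0.54043479 -0.19258061  0.12      ] [ 0.57973322 -0.23241736  0.12      ] [ 0.50285124 -0.23148977  0.12      ]
0.15 [ 0.53904888 -0.18768898  0.15      ] [ 0.57759323 -0.22676133  0.15      ] [ 0.5021865  -0.22585153  0.15      ]
[[426.84106625 100.49148393]] [[ 98.52968919 287.28928766]]
```

View pics/s0g.png

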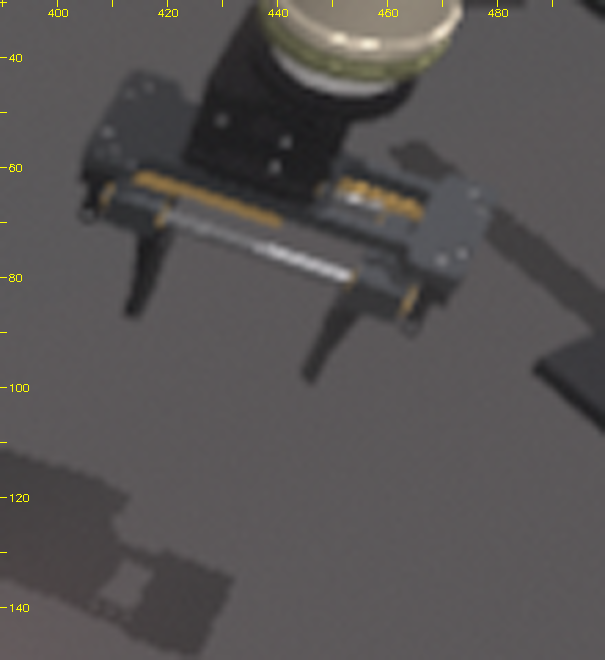

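View pics/t0g.png

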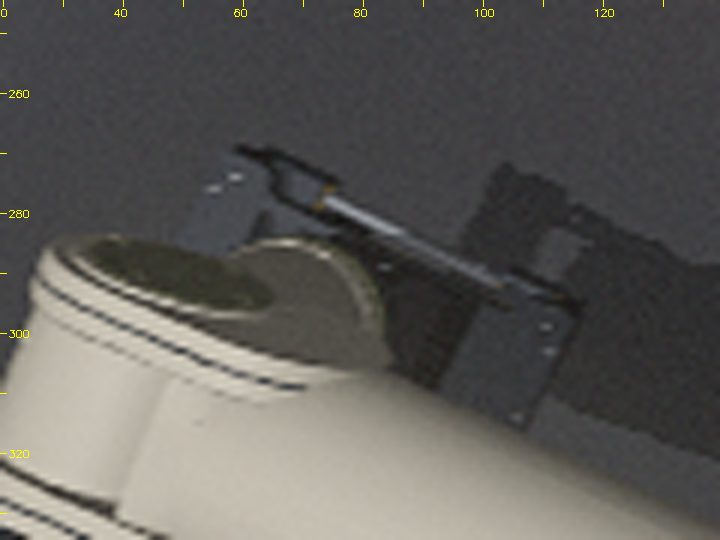

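Run:
```python
from h import *
from scipy.optimize import least_squares
from scipy.spatial.transform import Rotation as Ro
fr=[([.274,.561,.1835],[.225,.974,-.001,0],[("scene",(413,86.5),+1),("scene",(445.5,98.5),-1)]),
    ([.5356,-.278,.1154],[.059,.998,0,0],[("scene",(114.5,160),1),("scene",(147.5,164.5),-1)])]
# sign of which tip: jaw +y at world; unknown -> both
for frame in("world","tool"):
  def res(p,full=False):
    d=p[:3]; h=p[3]; out=[]
    for pos,q,obs in fr:
        M=Ro.from_quat(q).as_matrix(); y=M[:,1]*np.sign(M[1,1])
        o=np.array(pos)+(d if frame=="world" else M@d)
        for n,px,s in obs: out+=list(proj(n,o-s*h*y)[0]-px)
    return np.array(out)
  o=least_squares(res,[0,0,0,.05]); print(frame,np.round(o.x*1000,1),np.round(o.fun,2))
for z in(.12,.14,.16,.18,.2,.22,.24):
  pass
```

```text
world [ 6.3 -5.1 37.5 48.6] [ 0.08  0.33  0.01  0.06 -0.08 -0.47 -0.01  0.1 ]
tool [ -9.8  -2.4 -40.1  48.5] [ 0.   -0.01 -0.08 -0.3   0.03 -0.16  0.12  0.42]
```

The pictures show the fingertips about 37 mm higher, and some 6 mm off in x and y, than the reported TCP. That holds across three frames and explains the empty grasp above the fin. I'll correct by that offset, descend in steps and watch the force.

>>> {"api": "send_rows", "payload": {"commands": [[-0.25,0.15,0,0,0,0,-0.1],[0,0,0,0,0,0,-0.1],[0,0,0,0,0,0,-0.1],[0,0,0,0,0,0,-0.1],[0,0,0,0,0,0,-0.1],[0,0,0,0,0,0,-0.1],[0,0,0,0,0,0,-0.1],[0,0,0,0,0,0,-0.1]]}}

```text
time: 6.02
ee_pos: [0.5247, -0.2724, 0.0319]
eef_rot: [0.057, 0.998, -0.001, 0.002]
ft_force: [0.6, 0.5, 0.3]
width: 0.044
```

```bash
python3 st.py;  python3 - <<'E'
from h import *
for n,b in(("scene",(100,130,180,205)),):
    im=r.camera(n); cv2.imwrite(f"pics/{n}4.png",im); crop(n,im,*b,8,n[0]+"4c")
E
```

```text
t 6.02 pos mm [ 524.7 -272.4   31.9] jaw yaw 83.47 toolz [ 0.004 -0.002 -1.   ] F [0.6 0.5 0.3] T [-0.01 -0.04 -0.08] w 44.0 q [-0.15  0.45  0.69  1.76 -0.33  1.04  2.11]
```

View pics/s4c.png

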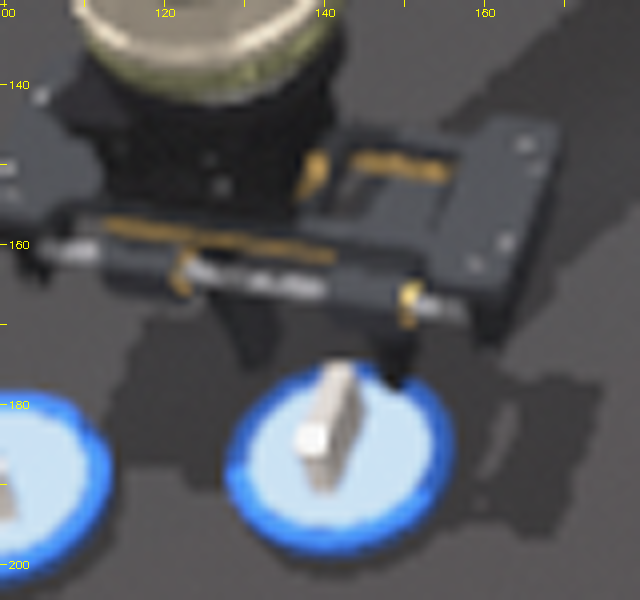

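>>> {"api": "send_rows", "payload": {"commands": [[0,0,-0.5,0,0,0,-0.1],[0,0,-0.4,0,0,0,-0.1],[0,0,-0.2,0,0,0,-0.1],[0,0,0,0,0,0,-0.1]]}}

```text
time: 6.4
ee_pos: [0.5253, -0.2726, -0.0023]
eef_rot: [0.057, 0.998, -0.001, 0.003]
ft_force: [-0.3, -0.1, -0.2]
width: 0.0476
```

```bash
python3 st.py;  python3 - <<'E'
from h import *
for n,b in(("scene",(100,130,180,205)),):
    im=r.camera(n); cv2.imwrite(f"pics/{n}5.png",im); crop(n,im,*b,8,n[0]+"5c")
E
```

```text
t 6.4 pos mm [ 525.3 -272.6   -2.3] jaw yaw 83.47 toolz [ 0.005 -0.002 -1.   ] F [-0.3 -0.1 -0.2] T [0.07 0.08 0.04] w 47.6 q [-0.13  0.5   0.66  1.78 -0.36  0.98  2.14]
```

View pics/s5c.png

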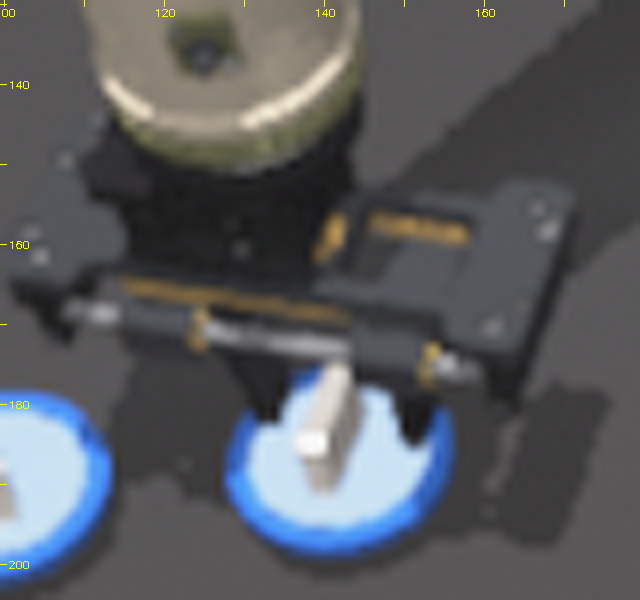

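>>> {"api": "send_rows", "payload": {"commands": [[0.03,0,-0.13,0,0,0,1],[0,0,0,0,0,0,1],[0,0,0,0,0,0,1],[0,0,0,0,0,0,1],[0,0,0,0,0,0,1],[0,0,0,0,0,0,1],[0,0,0,0,0,0,1],[0,0,0,0,0,0,1]], "grip_force": 30}}

```text
time: 7.12
ee_pos: [0.5274, -0.2737, -0.0042]
eef_rot: [0.057, 0.998, -0.002, 0.004]
ft_force: [0.2, 0.2, -2.7]
width: 0.0098
```

```bash
python3 st.py
```

```text
t 7.12 pos mm [ 527.4 -273.7   -4.2] jaw yaw 83.45 toolz [ 0.007 -0.004 -1.   ] F [ 0.2  0.2 -2.7] T [ 0.04  0.04 -0.01] w 9.8 q [-0.12  0.51  0.66  1.78 -0.37  0.98  2.14]
```

>>> {"api": "send_rows", "payload": {"commands": [[0,0,0.4,0,0,0,1],[0,0,0.8,0,0,0,1],[0,0,0.9,0,0,0,1],[0,0,1,0,0,0,1],[0,0,1,0,0,0,1],[0,0.5,0.8,0,0,0,1],[-0.1,0.9,0.3,0,0,0.3,1],[-0.1,0.9,0,0,0,0.35,1]]}}

```text
time: 7.78
ee_pos: [0.5151, -0.2089, 0.162]
eef_rot: [0.035, 0.999, -0.003, 0.001]
ft_force: [-0.1, 0.4, -3.0]
width: 0.0097
```

```bash
python3 st.py
```

```text
t 7.78 pos mm [ 515.1 -208.9  162. ] jaw yaw 86.04 toolz [ 0.002 -0.006 -1.   ] F [-0.1  0.4 -3. ] T [ 0.1   0.02 -0.01] w 9.7 q [-0.33  0.22  0.73  1.72 -0.15  1.26  1.93]
```

>>> {"api": "send_rows", "payload": {"commands": [[-0.09,0.93,0,0,0,0.3,1],[-0.09,0.93,0,0,0,0.3,1],[-0.09,0.93,0,0,0,0.3,1],[-0.09,0.93,0,0,0,0.3,1],[-0.09,0.93,0,0,0,0.3,1],[-0.09,0.93,-0.1,0,0,0.3,1],[-0.09,0.93,-0.1,0,0,0.3,1],[-0.09,0.93,-0.1,0,0,0.3,1],[-0.09,0.6,-0.2,0,0,0.3,1],[0,0,0,0,0,0,1]]}}

```text
time: 8.62
ee_pos: [0.4861, 0.0452, 0.1559]
eef_rot: [-0.09, 0.996, -0.001, 0.006]
ft_force: [-0.1, -0.2, -3.3]
width: 0.0101
```

```bash
python3 st.py
```

```text
t 8.62 pos mm [486.1  45.2 155.9] jaw yaw 100.28 toolz [ 0.012 -0.001 -1.   ] F [-0.1 -0.2 -3.3] T [0.03 0.05 0.  ] w 10.1 q [-0.67  0.02  0.5   1.89 -0.01  1.22  1.58]
```

>>> {"api": "send_rows", "payload": {"commands": [[0.07,0.7,0,0,0.14,0.12,1],[0,0.35,-0.3,0,0,0,1],[0,0,-0.8,0,0,0,1],[0,0,-0.7,0,0,0,1],[0,0,-0.3,0,0,0,1],[0,0,0,0,0,0,1]]}}

```text
time: 9.12
ee_pos: [0.4887, 0.0746, 0.0906]
eef_rot: [-0.093, 0.996, -0.001, 0.001]
ft_force: [0.7, -0.6, -1.6]
width: 0.0095
```

```bash
python3 st.py;  python3 - <<'E'
from h import *
for n,b in(("scene",(190,80,290,220)),("top",(220,170,320,260))):
    im=r.camera(n); cv2.imwrite(f"pics/{n}6.png",im); crop(n,im,*b,[7,5][n=="scene"],n[0]+"6c")
E
```

```text
t 9.12 pos mm [488.7  74.6  90.6] jaw yaw 100.69 toolz [ 0.001 -0.002 -1.   ] F [ 0.7 -0.6 -1.6] T [ 0.04  0.08 -0.02] w 9.5 q [-0.69  0.12  0.48  1.94 -0.06  1.09  1.57]
```

View pics/s6c.png

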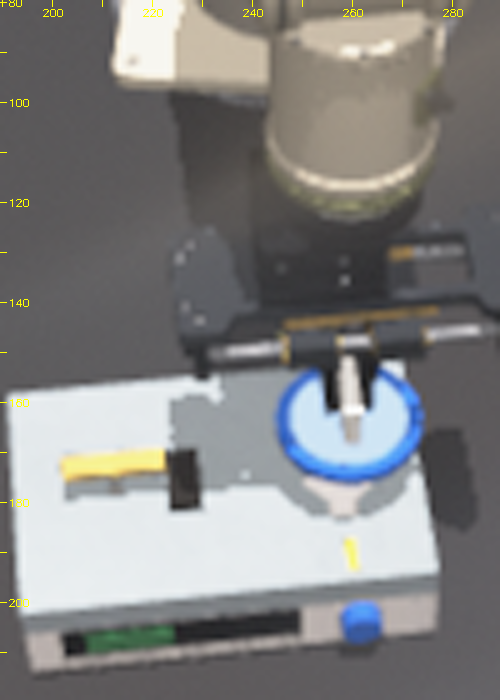

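View pics/t6c.png

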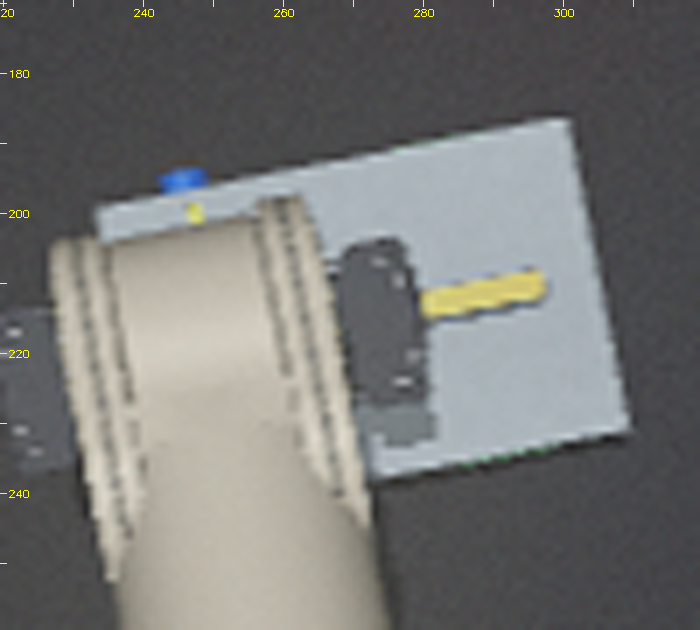

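```bash
cat > ring.py <<'E'
from fit import *
def ringfit(im,n,p0,z0,roi,excl=None,freez=False):
    x0,y0,x1,y1=roi
    I=im.astype(float)[y0:y1,x0:x1]; s=I[...,0]-I[...,2]
    hi=np.percentile(s,98); S=np.clip(s/hi,0,1.2)
    w=np.ones_like(S)
    if excl is not None: w=excl(I)
    def cost(p):
        z=z0+(p[2] if freez else 0); q=[p[0],p[1],0]
        f=lambda X:W(q,np.array(X)+[0,0,z])
        m=cover(n,[(hull(n,f(np.r_[circ(.042,.018),circ(.042,.026)])),1),(f(circ(p[-1],.026)),0)],roi)
        A=cv2.GaussianBlur(cv2.resize((m==1).astype(np.float32),(x1-x0,y1-y0),interpolation=cv2.INTER_AREA),(0,0),.6)
        return (w*np.minimum(np.abs(S-A),.6)).mean()
    p=np.array(list(p0)+([0.] if freez else [])+[.034])
    for k in range(3):
        st=np.array([.004,.004]+([.004] if freez else [])+[.002])*(1 if k%2 else -1)
        Sx=np.array([p]+[p+np.eye(len(p))[i]*st[i] for i in range(len(p))])
        o=minimize(cost,p,method="Nelder-Mead",options=dict(initial_simplex=Sx,xatol=1e-5,fatol=1e-6,maxiter=300)); p=o.x
    return p,o.fun
E
python3 - <<'E'
from ring import *
dk=lambda I:(I.max(2)>75).astype(float)
im0=cv2.imread("pics/scene0.png"); t0=cv2.imread("pics/top0.png")
print("scene0",np.round(np.array(ringfit(im0,"scene",(.534,-.278),0,(122,166,162,206))[0])*1000,1))
print("scene0z",np.round(np.array(ringfit(im0,"scene",(.534,-.278),0,(122,166,162,206),None,True)[0])*1000,1))
print("top0",np.round(np.array(ringfit(t0,"top",(.534,-.277),0,(330,190,365,226))[0])*1000,1))
im=cv2.imread("pics/scene6.png")
print("scene6",np.round(np.array(ringfit(im,"scene",(.495,.07),.0948,(238,145,282,182),dk)[0])*1000,1))
print("scene6z",np.round(np.array(ringfit(im,"scene",(.495,.07),.0948,(238,145,282,182),dk,True)[0])*1000,1))
E
```

```text
scene0 [ 533.9 -278.5   33.2]
scene0z [ 5.340e+02 -2.785e+02  1.000e-01  3.320e+01]
top0 [ 534.1 -274.7   32.8]
scene6 [494.5  74.5  33.8]
scene6z [489.7  74.2  -6.2  34.1]
```

Run:
```python
from h import *
print(proj("scene",[.4951,.0684,.07]),proj("top",[.4942,.0716,.07]))
for n in("scene","top"):
    im=cv2.imread(f"pics/{n}0.png").astype(float)
    y=np.minimum(im[...,1],im[...,2])-im[...,0]
    for b in ({"scene":[(248,150,262,165),(252,182,268,197)],"top":[(243,196,253,208),(249,231,260,243)]}[n]):
        x0,y0,x1,y1=b; w=np.clip(y[y0:y1,x0:x1]-25,0,None); g=np.mgrid[y0:y1,x0:x1]
        c=((w*g[1]).sum()/w.sum(),(w*g[0]).sum()/w.sum()); print(n,np.round(c,2),unproj(n,c,.07).round(4))
```

```text
[[257.18638527 173.35496662]] [[251.14372094 218.94180927]]
scene [254.72 157.04] [0.4338 0.0568 0.07  ]
scene [259.85 190.22] [0.5553 0.0802 0.07  ]
top [247.76 201.62] [0.555  0.0834 0.07  ]
top [254.58 236.51] [0.4328 0.0596 0.07  ]
```

>>> {"api": "send_rows", "payload": {"commands": [[0.02,-0.25,-0.2,0,0,0.04,1],[0,0,-0.4,0,0,0,1],[0,0,-0.2,0,0,0,1],[0,0,0,0,0,0,1]]}}

```text
time: 9.55
ee_pos: [0.4934, 0.065, 0.0711]
eef_rot: [-0.094, 0.996, -0.0, 0.005]
ft_force: [0.3, -0.5, -1.1]
width: 0.0098
```

```bash
python3 st.py
```

```text
t 9.55 pos mm [493.4  65.   71.1] jaw yaw 100.79 toolz [ 0.01   0.001 -1.   ] F [ 0.3 -0.5 -1.1] T [ 0.05  0.03 -0.03] w 9.8 q [-0.67  0.14  0.48  1.96 -0.08  1.04  1.61]
```

>>> {"api": "send_rows", "payload": {"commands": [[-0.14,0.1,0,0,0.12,0,1],[0,0,0,0,0,0,1]]}}

```text
time: 9.72
ee_pos: [0.4893, 0.0675, 0.0719]
eef_rot: [-0.093, 0.996, 0.001, -0.0]
ft_force: [0.1, 0.0, -2.8]
width: 0.0097
```

```bash
python3 st.py
python3 - <<'E'
from ring import *
dk=lambda I:(I.max(2)>75).astype(float)
im=r.camera("scene"); cv2.imwrite("pics/scene7.png",im); crop("scene",im,225,135,295,205,8,"s7c")
z=r.read_state()["ee_pos"][2]+.0042
for zz in(z,.07): print(zz,np.round(np.array(ringfit(im,"scene",(.495,.07),zz,(238,148,284,192),dk)[0])*1000,1))
E
```

```text
t 9.72 pos mm [489.3  67.5  71.9] jaw yaw 100.72 toolz [-0.001  0.001 -1.   ] F [ 0.1  0.  -2.8] T [ 0.1  -0.01  0.02] w 9.7 q [-0.67  0.14  0.48  1.96 -0.08  1.06  1.6 ]
0.07626739076804163 [495.5  66.7  33.7]
0.07 [491.   66.5  33.9]
```

View pics/s7c.png

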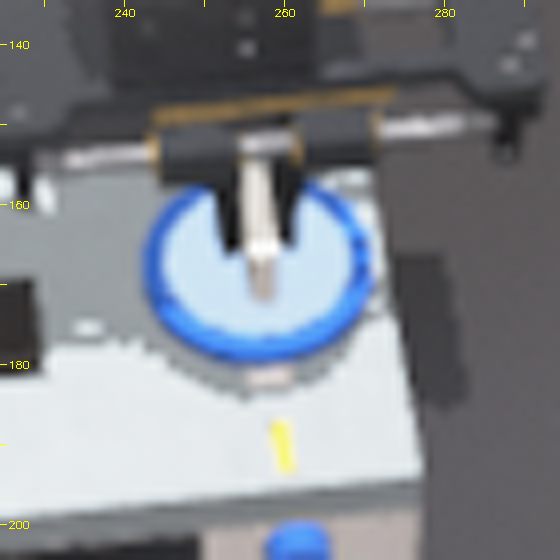

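>>> {"api": "send_rows", "payload": {"commands": [[-0.06,0.08,-0.1,0,0.01,0,1],[-0.02,0,-0.1,0,0.02,0,1],[-0.02,0,-0.1,0,0.02,0,1],[0,0,0,0,0,0,1]]}}

```text
time: 10.1
ee_pos: [0.4873, 0.0704, 0.0634]
eef_rot: [-0.094, 0.996, 0.001, -0.001]
ft_force: [-0.4, -0.5, -1.7]
width: 0.01
```

```bash
python3 st.py
```

```text
t 10.1 pos mm [487.3  70.4  63.4] jaw yaw 100.76 toolz [-0.003  0.002 -1.   ] F [-0.4 -0.5 -1.7] T [-0.01 -0.    0.04] w 10.0 q [-0.67  0.15  0.48  1.97 -0.08  1.04  1.6 ]
```

>>> {"api": "send_rows", "payload": {"commands": [[0.05,-0.04,-0.06,0,-0.02,0.03,1],[0,0,-0.1,0,0.01,0,1],[0,0,0,0,0,0,1]]}}

```text
time: 10.35
ee_pos: [0.4889, 0.0691, 0.0581]
eef_rot: [-0.095, 0.995, 0.001, -0.001]
ft_force: [0.5, 0.4, -2.9]
width: 0.0098
```

```bash
python3 st.py
python3 - <<'E'
from ring import *
dk=lambda I:(I.max(2)>75).astype(float)
im=r.camera("scene"); cv2.imwrite("pics/scene8.png",im); crop("scene",im,225,135,295,205,8,"s8c")
z=r.read_state()["ee_pos"][2]+.0042
for zz in(z,.07): print(zz,np.round(np.array(ringfit(im,"scene",(.495,.07),zz,(238,148,284,192),dk)[0])*1000,1))
E
```

```text
t 10.35 pos mm [488.9  69.1  58.1] jaw yaw 100.95 toolz [-0.002  0.002 -1.   ] F [ 0.5  0.4 -2.9] T [0.03 0.05 0.03] w 9.8 q [-0.67  0.16  0.48  1.97 -0.09  1.03  1.61]
0.06247575413386155 [495.3  68.7  33.8]
0.07 [501.1  68.9  33.4]
```

View pics/s8c.png

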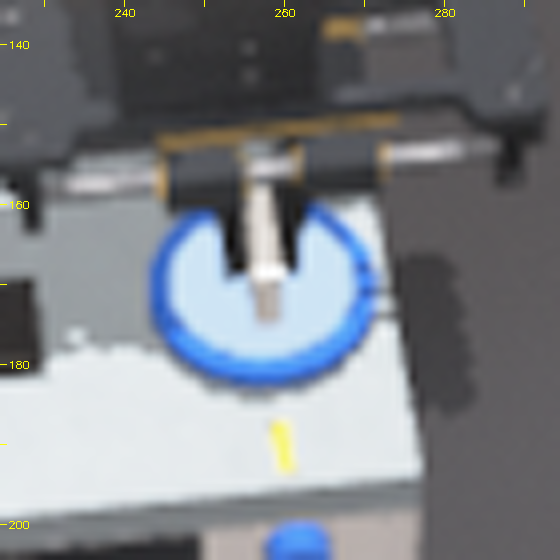

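>>> {"api": "send_rows", "payload": {"commands": [[-0.01,0,-0.1,0,0,0,1],[-0.01,0,-0.1,0,0.01,0,1],[0,0,0,0,0,0,1]]}}

```text
time: 10.65
ee_pos: [0.4885, 0.069, 0.0518]
eef_rot: [-0.095, 0.995, 0.001, -0.001]
ft_force: [1.0, 0.2, -2.1]
width: 0.0098
```

```bash
python3 st.py
```

```text
t 10.65 pos mm [488.5  69.   51.8] jaw yaw 100.93 toolz [-0.002  0.002 -1.   ] F [ 1.   0.2 -2.1] T [-0.    0.03 -0.02] w 9.8 q [-0.67  0.17  0.48  1.98 -0.1   1.01  1.62]
```

Lugs are in the slots, with the underside at about 56 mm. A few more millimetres to the flange.

>>> {"api": "send_rows", "payload": {"commands": [[-0.01,0,-0.08,0,0,0,1],[-0.01,0,-0.08,0,0.01,0,1],[0,0,0,0,0,0,1]]}}

```text
time: 10.9
ee_pos: [0.4881, 0.069, 0.0473]
eef_rot: [-0.095, 0.995, 0.001, -0.001]
ft_force: [-2.2, -0.7, 0.1]
width: 0.01
```

```bash
python3 st.py
```

```text
t 10.9 pos mm [488.1  69.   47.3] jaw yaw 100.92 toolz [-0.003  0.002 -1.   ] F [-2.2 -0.7  0.1] T [ 0.04  0.24 -0.01] w 10.0 q [-0.67  0.18  0.48  1.98 -0.1   1.    1.62]
```

>>> {"api": "send_rows", "payload": {"commands": [[0,0,-0.08,0,0,0,1],[0,0,0,0,0,0,1]]}}

```text
time: 11.07
ee_pos: [0.489, 0.0693, 0.0474]
eef_rot: [-0.095, 0.995, 0.002, -0.001]
ft_force: [0.4, -0.1, -2.7]
width: 0.0099
```

```bash
python3 st.py
python3 - <<'E'
from ring import *
dk=lambda I:(I.max(2)>75).astype(float)
im=r.camera("scene"); cv2.imwrite("pics/scene9.png",im); crop("scene",im,225,135,295,205,8,"s9c")
for zz in(.052,): print(zz,np.round(np.array(ringfit(im,"scene",(.495,.07),zz,(238,148,284,192),dk)[0])*1000,1))
E
```

```text
t 11.07 pos mm [489.   69.3  47.4] jaw yaw 100.9 toolz [-0.002  0.004 -1.   ] F [ 0.4 -0.1 -2.7] T [0.05 0.03 0.  ] w 9.9 q [-0.67  0.18  0.48  1.98 -0.1   1.    1.62]
0.052 [494.4  68.7  33.8]
```

View pics/s9c.png

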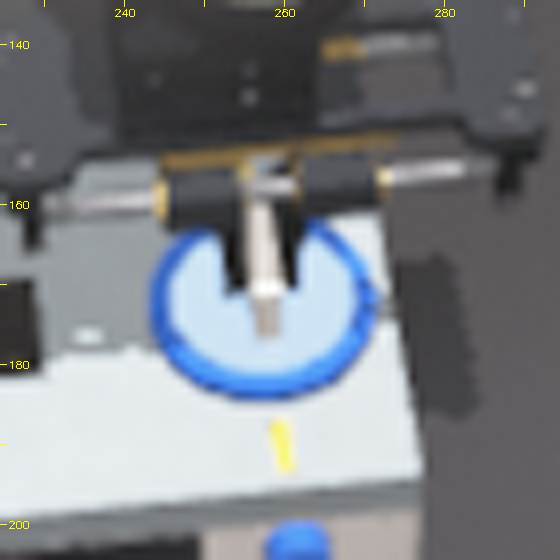

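>>> {"api": "send_rows", "payload": {"commands": [[0,0,-0.15,0,0,0,1],[0,0,-0.1,0,0,0,1]]}}

```text
time: 11.28
ee_pos: [0.4915, 0.0699, 0.0442]
eef_rot: [-0.095, 0.995, 0.003, 0.001]
ft_force: [-16.8, -4.2, 38.3]
width: 0.0098
```

```bash
python3 st.py
```

```text
t 11.28 pos mm [491.5  69.9  44.2] jaw yaw 100.89 toolz [ 0.002  0.007 -1.   ] F [-16.8  -4.2  38.3] T [-0.82  3.63  0.06] w 9.8 q [-0.66  0.19  0.48  1.98 -0.11  0.99  1.63]
```

>>> {"api": "send_rows", "payload": {"commands": [[-0.08,-0.02,0.1,0,0,0,1],[0,0,0,0,0,0,-0.1],[0,0,0,0,0,0,-0.1],[0,0,0,0,0,0,-0.1],[0,0,0,0,0,0,-0.1],[0,0,0,0,0,0,-0.1],[0,0,0.3,0,0,0,-0.1],[0,0,0.7,0,0,0,-0.1],[0,0,1,0,0,0,-0.1],[0,0,1,0,0,0,-0.1]]}}

```text
time: 12.12
ee_pos: [0.485, 0.068, 0.1349]
eef_rot: [-0.095, 0.995, 0.001, -0.004]
ft_force: [1.8, 0.3, 0.2]
width: 0.0472
```

>>> {"api": "send_rows", "payload": {"commands": [[0,0.5,1,0,0,-0.5,-0.1],[0,0.9,0.5,0,0,-0.8,-0.1],[0,0.95,0,0,0,-0.8,-0.1],[0,0.95,0,0,0,-0.8,-0.1],[0,0.95,0,0,0,-0.8,-0.1],[0,0.95,0,0,0,-0.8,-0.1],[0,0.95,0,0,0,-0.6,-0.1],[0,0.95,0,0,0,0,-0.1]]}}

```text
time: 12.78
ee_pos: [0.4888, 0.2826, 0.1967]
eef_rot: [0.146, 0.989, 0.005, 0.004]
ft_force: [-0.3, -0.6, -0.5]
width: 0.0479
```

```bash
python3 st.py
python3 - <<'E'
from ring import *
for n,b in(("scene",(185,140,285,220)),("top",(225,175,325,255))):
    im=r.camera(n); cv2.imwrite(f"pics/{n}10.png",im); crop(n,im,*b,7,n[0]+"10c")
print(np.round(np.array(ringfit(cv2.imread("pics/scene10.png"),"scene",(.495,.069),.052,(238,148,284,192))[0])*1000,1))
print(np.round(np.array(ringfit(cv2.imread("pics/top10.png"),"top",(.495,.071),.052,(232,200,272,240))[0])*1000,1))
E
```

```text
t 12.78 pos mm [488.8 282.6 196.7] jaw yaw 73.23 toolz [ 0.01   0.008 -1.   ] F [-0.3 -0.6 -0.5] T [ 0.   -0.02 -0.  ] w 47.9 q [-0.91  0.18  0.35  1.64 -0.06  1.32  0.73]
[494.3  68.3  33.3]
[493.7  71.4  32.8]
```

View pics/s10c.png

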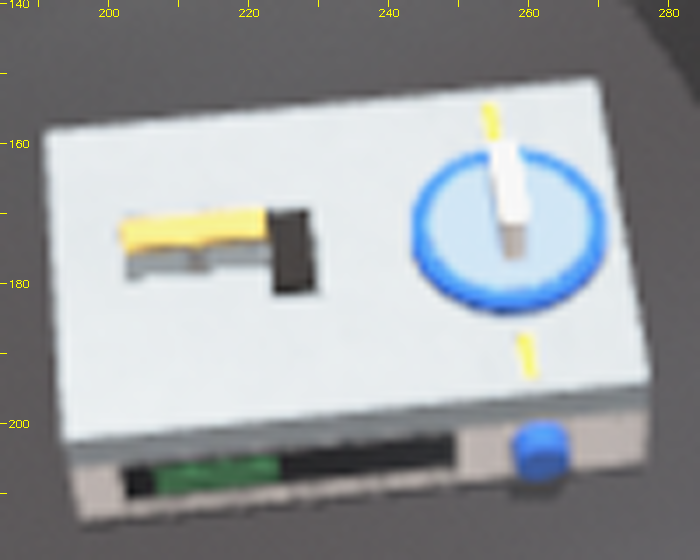

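View pics/t10c.png

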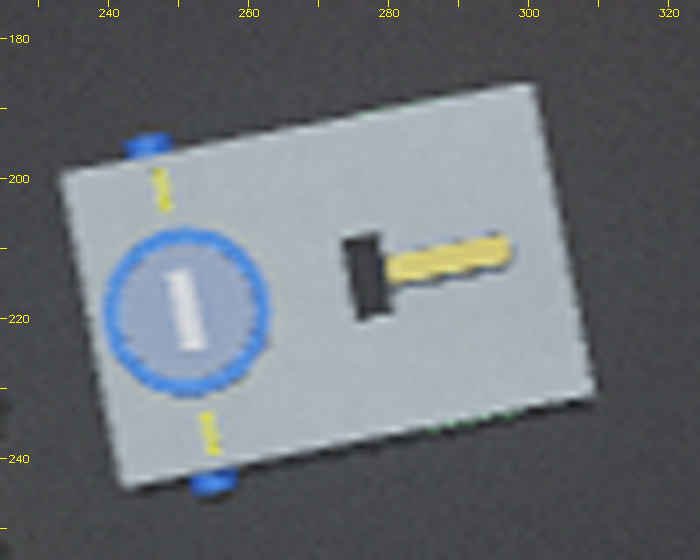

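>>> {"api": "send_rows", "payload": {"commands": [[0.05,0.9,-0.5,-0.09,0.11,0,-0.1],[0.05,0.9,-0.9,0,0,0,-0.1],[0,0.5,-1,0,0,0,-0.1],[0,0,-1,0,0,0,-0.1],[-0.05,0,-0.8,0,0.03,0,-0.1],[0,0,-0.4,0,0.03,0,-0.1],[0,0,0,0,0,0,-0.1]]}}

```text
time: 13.47
ee_pos: [0.4902, 0.358, 0.0578]
eef_rot: [0.14, 0.99, 0.001, -0.001]
ft_force: [0.2, -0.8, -0.1]
width: 0.0476
```

```bash
python3 st.py
```

```text
t 13.47 pos mm [490.2 358.   57.8] jaw yaw 73.93 toolz [-0.001  0.003 -1.   ] F [ 0.2 -0.8 -0.1] T [-0.02  0.05  0.03] w 47.6 q [-0.94  0.4   0.3   1.67 -0.13  1.09  0.68]
```

>>> {"api": "send_rows", "payload": {"commands": [[0.05,-0.08,-0.3,0,0,-0.15,-0.1],[0.03,0,-0.8,0,0.03,0,-0.1],[0,0,-0.5,0,0.03,0,-0.1],[0,0,0,0,0,0,-0.1]]}}

```text
time: 13.8
ee_pos: [0.4965, 0.3551, 0.0129]
eef_rot: [0.148, 0.989, 0.003, -0.001]
ft_force: [-0.3, -0.4, -0.1]
width: 0.048
```

```bash
python3 st.py
python3 - <<'E'
from h import *
for n,b in(("scene",(300,130,400,215)),):
    im=r.camera(n); cv2.imwrite(f"pics/{n}11.png",im); crop(n,im,*b,7,n[0]+"11c")
s=r.read_state();p=np.array(s["ee_pos"]); print(proj("scene",p+[.006,-.003,.037]))
E
```

```text
t 13.8 pos mm [496.5 355.1  12.9] jaw yaw 72.92 toolz [-0.001  0.007 -1.   ] F [-0.3 -0.4 -0.1] T [-0.04  0.01  0.02] w 48.0 q [-0.92  0.45  0.29  1.7  -0.16  1.01  0.69]
[[352.75597306 184.57796903]]
```

View pics/s11c.png

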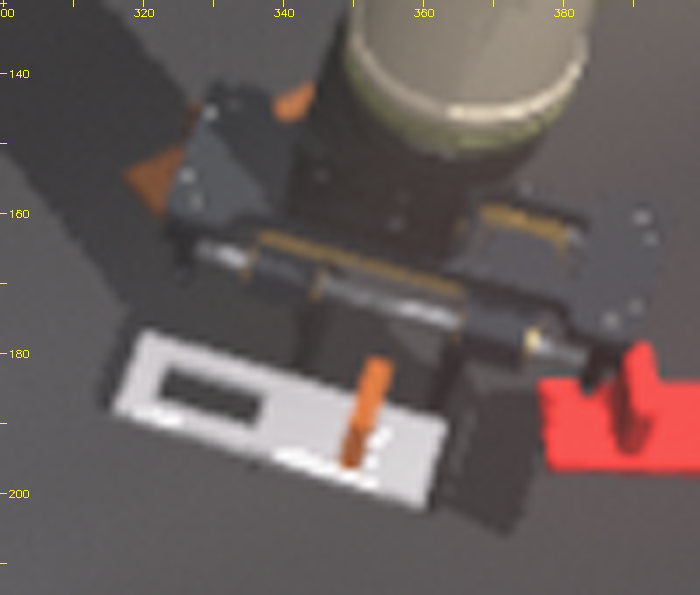

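>>> {"api": "send_rows", "payload": {"commands": [[-0.15,0.05,-0.3,-0.08,0,0,-0.1],[0,0,-0.6,0,0.03,0,-0.1],[0,0,-0.25,0,0.02,0,-0.1],[0,0,0,0,0,0,-0.1]]}}

```text
time: 14.18
ee_pos: [0.4946, 0.359, -0.0171]
eef_rot: [0.149, 0.989, 0.002, 0.0]
ft_force: [-0.5, -0.3, 1.0]
width: 0.0478
```

```bash
python3 st.py
```

```text
t 14.18 pos mm [494.6 359.  -17.1] jaw yaw 72.85 toolz [ 0.001  0.004 -1.   ] F [-0.5 -0.3  1. ] T [-0.02  0.06 -0.08] w 47.8 q [-0.92  0.49  0.28  1.72 -0.16  0.95  0.69]
```

>>> {"api": "send_rows", "payload": {"commands": [[-0.1,-0.08,-0.2,-0.05,0,0,-0.1],[0,0,-0.12,0,0.02,0,-0.1],[0,0,0,0,0,0,-0.1]]}}

```text
time: 14.43
ee_pos: [0.4917, 0.3574, -0.0257]
eef_rot: [0.149, 0.989, 0.0, 0.0]
ft_force: [0.3, 0.3, -0.4]
width: 0.0478
```

```bash
python3 st.py
python3 - <<'E'
from h import *
for n,b in(("scene",(310,150,390,215)),):
    im=r.camera(n); cv2.imwrite(f"pics/{n}12.png",im); crop(n,im,*b,8,n[0]+"12c")
s=r.read_state();p=np.array(s["ee_pos"]); print(proj("scene",p+[.006,-.003,.037]))
E
```

```text
t 14.43 pos mm [491.7 357.4 -25.7] jaw yaw 72.87 toolz [ 0.001  0.001 -1.   ] F [ 0.3  0.3 -0.4] T [-0.01 -0.02  0.04] w 47.8 q [-0.93  0.5   0.28  1.73 -0.17  0.94  0.69]
[[351.20070941 190.79867435]]
```

View pics/s12c.png

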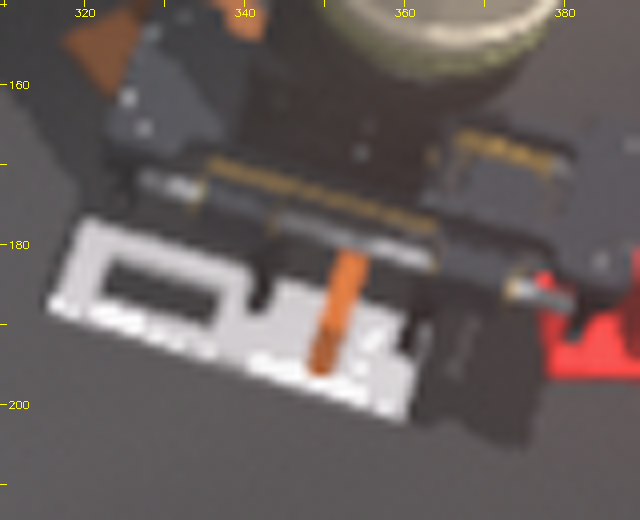

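>>> {"api": "send_rows", "payload": {"commands": [[0,0,0,0,0,0,1],[0,0,0,0,0,0,1],[0,0,0,0,0,0,1],[0,0,0,0,0,0,1],[0,0,0,0,0,0,1],[0,0,0,0,0,0,1],[0,0,0,0,0,0,1],[0,0,0,0,0,0,1]], "grip_force": 50}}

```text
time: 15.15
ee_pos: [0.4928, 0.3582, -0.0236]
eef_rot: [0.149, 0.989, 0.002, 0.001]
ft_force: [-0.2, 1.7, -0.9]
width: 0.0097
```

```bash
python3 st.py
```

```text
t 15.15 pos mm [492.8 358.2 -23.6] jaw yaw 72.86 toolz [ 0.003  0.003 -1.   ] F [-0.2  1.7 -0.9] T [-0.09  0.14  0.02] w 9.7 q [-0.93  0.5   0.28  1.73 -0.16  0.94  0.69]
```

>>> {"api": "send_rows", "payload": {"commands": [[0,0,0.3,0,0,0,1],[0,0,0.8,0,0,0,1],[0,0,1,0,0,0,1],[0,0,1,0,0,0,1],[0,0,1,0,0,0,1],[0,0,1,0,0,0,1],[0.05,-0.4,0.9,0,0,0.2,1],[0.05,-0.8,0.6,0,0,0.4,1],[0.05,-0.9,0,0,0,0.5,1],[0.05,-0.9,0,0,0,0.5,1]]}}

```text
time: 15.98
ee_pos: [0.4921, 0.2679, 0.1852]
eef_rot: [0.073, 0.997, -0.001, -0.001]
ft_force: [0.3, -0.6, -2.2]
width: 0.0099
```

```bash
python3 st.py
cat > pl.py <<'E'
from fit import *
from scipy.spatial.transform import Rotation as Ro
import sys
STUD=np.array([.5198,-.0612,.07]); YAW=np.radians(10.9)
RS=Ro.from_euler("z",YAW).as_matrix()
G0=np.array([-.00585,-.0030,-.0236])   # fin axis at underside, in tool frame
TP=np.array([[-1,0,0],[0,1,0],[0,0,-1.]])  # plate axes in tool frame (columns)
try: G0=np.load("g.npy")
except Exception: pass
def cur():
    s=r.read_state(); M=Ro.from_quat(s["eef_rot"]).as_matrix(); p=np.array(s["ee_pos"])
    return p,M,s
def plate_from(p,M,g=None):
    g=G0 if g is None else g
    Rp=M@TP; G=p+M@g; E=G-Rp@[0,.066,0]; return E,Rp
def report():
    p,M,s=cur(); E,Rp=plate_from(p,M); e=RS.T@(E-STUD); Rl=RS.T@Rp
    yy=Rl[:,1]; th=np.degrees(np.arctan2(yy[2],np.hypot(yy[0],yy[1]))); yaw=np.degrees(np.arctan2(-yy[0],yy[1])); roll=np.degrees(np.arctan2(-Rl[2,0],Rl[2,2]))
    print("t",round(s["time"],2),"eye in stud frame mm",np.round(e*1000,1),"tilt",round(th,1),"yaw err",round(yaw,2),"roll",round(roll,2),"F",np.round(s["ft_force"],1),"T",np.round(s["torque"],2),"w",round(s["width"]*1000,1),"q",np.round(s["joint_positions"],2),"tcp",np.round(p*1000,1))
def target(ex,ey,ez,th):
    """print delta in command units to bring eye to (mm) with tilt th"""
    p,M,s=cur()
    Rp=RS@Ro.from_euler("x",np.radians(th)).as_matrix(); Mt=Rp@TP.T
    E=STUD+RS@(np.array([ex,ey,ez])/1000); G=E+Rp@[0,.066,0]; pt=G-Mt@G0
    rv=Ro.from_matrix(Mt@M.T).as_rotvec()
    print("-> shift units",np.round((pt-p)/.03,2),"turn units",np.round(np.degrees(rv)/5,2))
def pts(E,Rp,X): return E+np.array(X,float)@Rp.T   # X in eye-frame (u along y)
def overlay(n,im,E,Rp,s,b,name):
    x0,y0,x1,y1=b; c=cv2.resize(im[y0:y1,x0:x1],None,fx=s,fy=s,interpolation=cv2.INTER_CUBIC)
    def dr(X,col):
        q=((proj(n,pts(E,Rp,X))-[x0,y0]+.5)*s).astype(np.int32); cv2.polylines(c,[q],True,col,1,cv2.LINE_AA)
    for w in(0,.006):
        dr(rect(-.022,.022,-.037,.100,w),(0,0,255)); dr(rect(-.011,.011,-.023,.023,w),(255,0,255))
    dr(rect(-.018,.018,.061,.071,.04),(0,255,0))
    cv2.imwrite(f"pics/{name}.png",c)
E
python3 -c "
from pl import *
report(); target(0,-16,90,0)"
```

```text
t 15.98 pos mm [492.1 267.9 185.2] jaw yaw 81.59 toolz [-0.002 -0.001 -1.   ] F [ 0.3 -0.6 -2.2] T [0.04 0.02 0.04] w 9.9 q [-0.88  0.19  0.34  1.65 -0.06  1.32  0.9 ]
t 15.98 eye in stud frame mm [ 17.7 261.4 138.9] tilt -0.1 yaw err -19.31 roll 0.08 F [ 0.3 -0.6 -2.2] T [0.04 0.02 0.04] w 9.9 q [-0.88  0.19  0.34  1.65 -0.06  1.32  0.9 ] tcp [492.1 267.9 185.2]
-> shift units [ 0.4  -9.27 -1.63] turn units [ 0.02 -0.01  3.86]
```

>>> {"api": "send_rows", "payload": {"commands": [[0.05,-0.93,0,0,0,0.42,1],[0.05,-0.93,0,0,0,0.42,1],[0.05,-0.93,0,0,0,0.42,1],[0.05,-0.93,0,0,0,0.42,1],[0.05,-0.93,0,0,0,0.42,1],[0.05,-0.93,0,0,0,0.42,1],[0.05,-0.93,0,0,0,0.42,1],[0.05,-0.93,0,0,0,0.42,1],[0.05,-0.93,0,0,0,0.4,1],[0,-0.6,0,0,0,0,1]]}}

```text
time: 16.82
ee_pos: [0.502, -0.0177, 0.1915]
eef_rot: [-0.099, 0.995, 0.002, 0.0]
ft_force: [0.4, -1.1, -2.6]
width: 0.0097
```

```bash
python3 -c "
from pl import *
report(); target(0,-16,100,36)"
```

```text
t 16.82 eye in stud frame mm [ -2.9 -23.  144.9] tilt 0.2 yaw err 0.44 roll -0.07 F [ 0.4 -1.1 -2.6] T [0.06 0.03 0.02] w 9.7 q [-0.58  0.04  0.54  1.79 -0.03  1.31  1.74] tcp [502.  -17.7 191.5]
-> shift units [ 0.06  0.27 -0.  ] turn units [ 7.02  1.39 -0.08]
```

>>> {"api": "send_rows", "payload": {"commands": [[0,0.03,0,0.7,0.14,-0.02,1],[0,0.03,0,0.85,0.17,-0.02,1],[0,0.03,0,0.85,0.17,0,1],[0,0.03,0,0.85,0.17,0,1],[0,0.03,0,0.85,0.17,0,1],[0,0.03,0,0.85,0.17,0,1],[0,0.03,0,0.85,0.17,0,1],[0,0.03,0,0.6,0.12,0,1],[0,0,0,0,0,0,1]]}}

```text
time: 17.57
ee_pos: [0.5014, -0.0164, 0.1982]
eef_rot: [-0.091, 0.951, 0.295, -0.022]
ft_force: [-0.3, -0.5, -2.2]
width: 0.0097
```

```bash
python3 -c "
from pl import *
report(); target(0,-16,100,36)
im=r.camera('scene'); cv2.imwrite('pics/scene13.png',im)
p,M,s=cur(); E,Rp=plate_from(p,M); overlay('scene',im,E,Rp,6,(185,90,305,200),'o13')
crop('scene',im,185,90,305,200,6,'s13')
print(proj('scene',pts(E,Rp,rect(-.022,.022,-.037,.100,0))).round(1).tolist())
"
```

```text
t 17.57 eye in stud frame mm [ -3.8 -22.8 108.8] tilt 34.4 yaw err 0.21 roll -0.76 F [-0.3 -0.5 -2.2] T [-0.93 -0.13 -0.01] w 9.7 q [-0.21  0.33  0.67  1.67 -0.67  1.62  2.33] tcp [501.4 -16.4 198.2]
-> shift units [ 0.08  0.23 -0.23] turn units [0.29 0.18 0.05]
[[190.9, 153.7], [191.6, 165.9], [231.2, 143.8], [229.7, 131.6]]
```

View pics/o13.png

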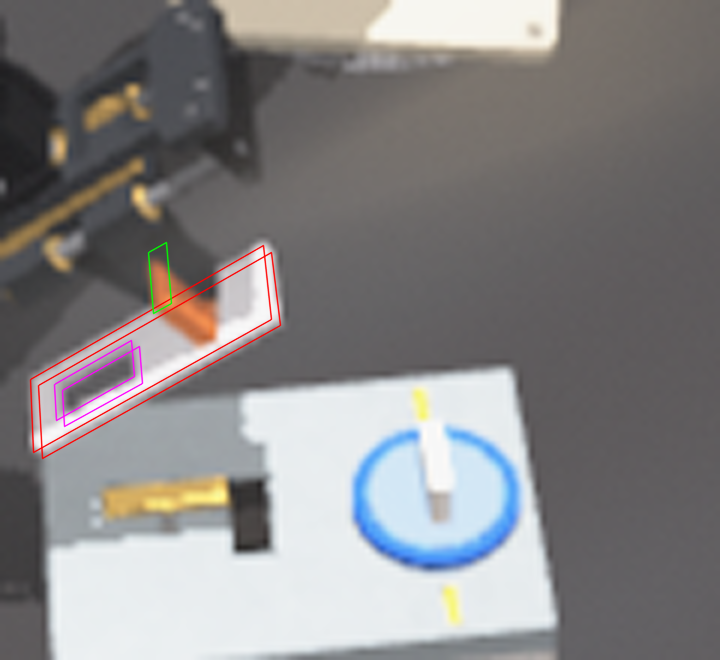

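View pics/s13.png

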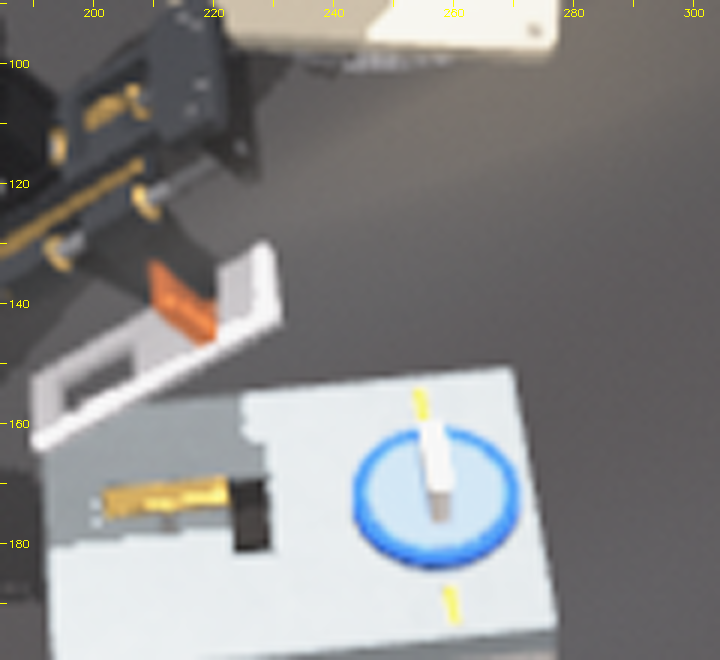

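>>> {"api": "send_rows", "payload": {"commands": [[0.1,0.2,-0.2,0.2,0.15,0.05,1],[0.03,0.05,-0.6,0,0.04,0,1],[0,0,-0.5,0,0,0,1],[0,0,0,0,0,0,1]]}}

```text
time: 17.95
ee_pos: [0.5062, -0.0078, 0.1604]
eef_rot: [-0.093, 0.949, 0.299, -0.028]
ft_force: [-0.4, 0.2, -2.8]
width: 0.0097
```

```bash
python3 -c "
from pl import *
report(); target(0,-18,26,35)"
```

```text
t 17.95 eye in stud frame mm [  2.9 -15.   70.3] tilt 34.9 yaw err 0.31 roll -0.1 F [-0.4  0.2 -2.8] T [-0.83 -0.1   0.06] w 9.7 q [-0.21  0.38  0.65  1.69 -0.7   1.58  2.37] tcp [506.2  -7.8 160.4]
-> shift units [-0.07 -0.11 -1.47] turn units [ 0.01  0.02 -0.05]
```

>>> {"api": "send_rows", "payload": {"commands": [[-0.07,-0.14,-0.2,0,0,-0.05,1],[-0.02,0,-0.3,0,0.02,0,1],[0,0,-0.2,0,0,0,1],[0,0,0,0,0,0,1]]}}

```text
time: 18.28
ee_pos: [0.5033, -0.0112, 0.1395]
eef_rot: [-0.092, 0.95, 0.298, -0.028]
ft_force: [-0.5, 0.7, -1.3]
width: 0.0097
```

```bash
python3 -c "
from pl import *
report(); target(0,-18,26,35)
im=r.camera('scene'); cv2.imwrite('pics/scene14.png',im)
p,M,s=cur(); E,Rp=plate_from(p,M); overlay('scene',im,E,Rp,8,(185,115,285,190),'o14')
crop('scene',im,185,115,285,190,8,'s14')
"
```

```text
t 18.28 eye in stud frame mm [ -0.6 -17.9  49.5] tilt 34.8 yaw err 0.24 roll -0.14 F [-0.5  0.7 -1.3] T [-0.88 -0.1  -0.01] w 9.7 q [-0.2   0.4   0.65  1.72 -0.71  1.54  2.4 ] tcp [503.3 -11.2 139.5]
-> shift units [ 0.03  0.   -0.78] turn units [ 0.03  0.03 -0.03]
```

View pics/o14.png

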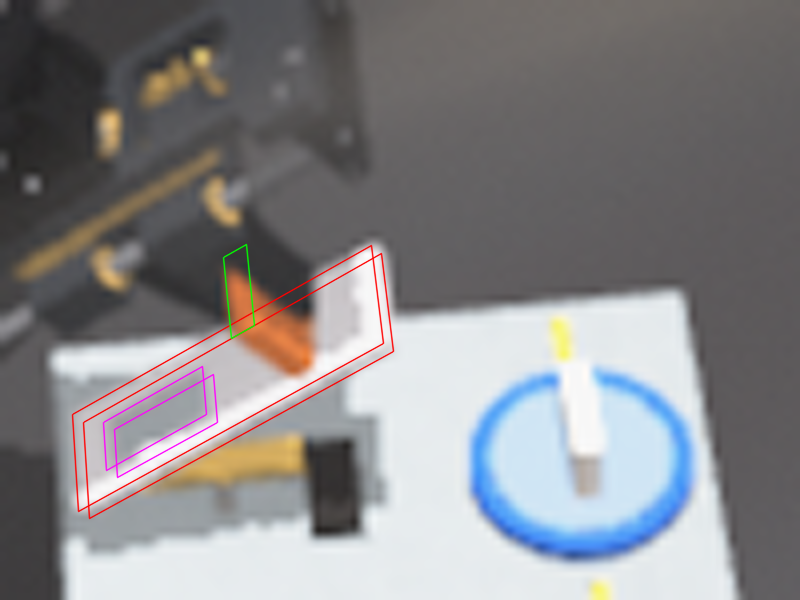

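View pics/s14.png

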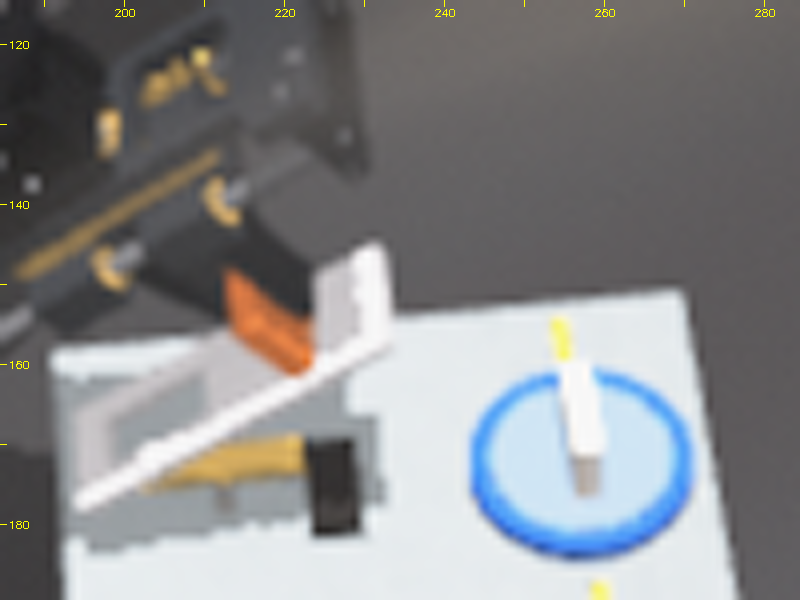

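>>> {"api": "send_rows", "payload": {"commands": [[0.03,-0.02,-0.3,0,0.03,-0.03,1],[0,0,-0.3,0,0,0,1],[0,0,-0.1,0,0,0,1],[0,0,0,0,0,0,1]]}}

```text
time: 18.67
ee_pos: [0.5051, -0.0122, 0.1177]
eef_rot: [-0.091, 0.95, 0.298, -0.028]
ft_force: [-0.3, 0.1, -1.6]
width: 0.0097
```

```bash
python3 -c "
from pl import *
report(); target(0,-18,25.5,35)
im=r.camera('scene'); cv2.imwrite('pics/scene15.png',im)
p,M,s=cur(); E,Rp=plate_from(p,M); overlay('scene',im,E,Rp,8,(185,115,285,190),'o15')
crop('scene',im,185,115,285,190,8,'s15')
"
```

```text
t 18.67 eye in stud frame mm [  0.7 -19.2  27.7] tilt 34.8 yaw err 0.02 roll -0.08 F [-0.3  0.1 -1.6] T [-0.83 -0.11  0.01] w 9.7 q [-0.19  0.43  0.64  1.73 -0.73  1.52  2.43] tcp [505.1 -12.2 117.7]
-> shift units [-0.03  0.03 -0.07] turn units [0.04 0.02 0.01]
```

View pics/o15.png

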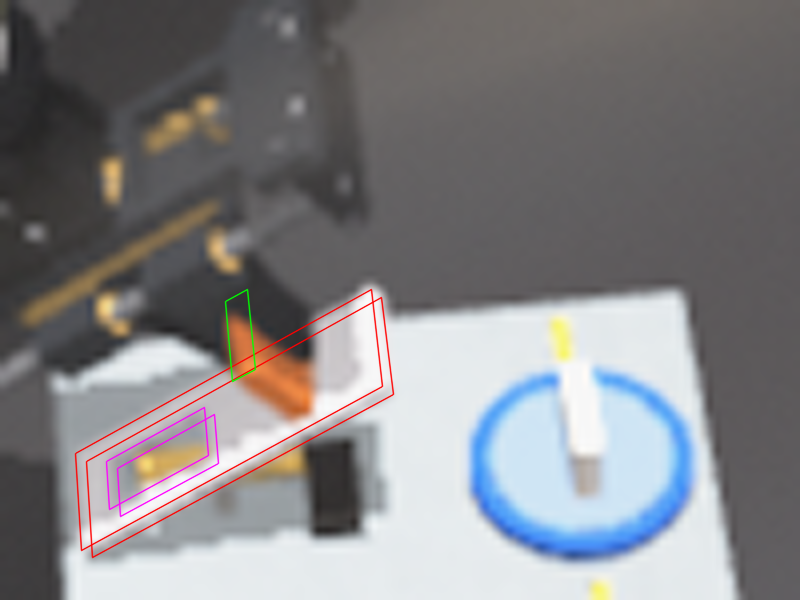

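View pics/s15.png

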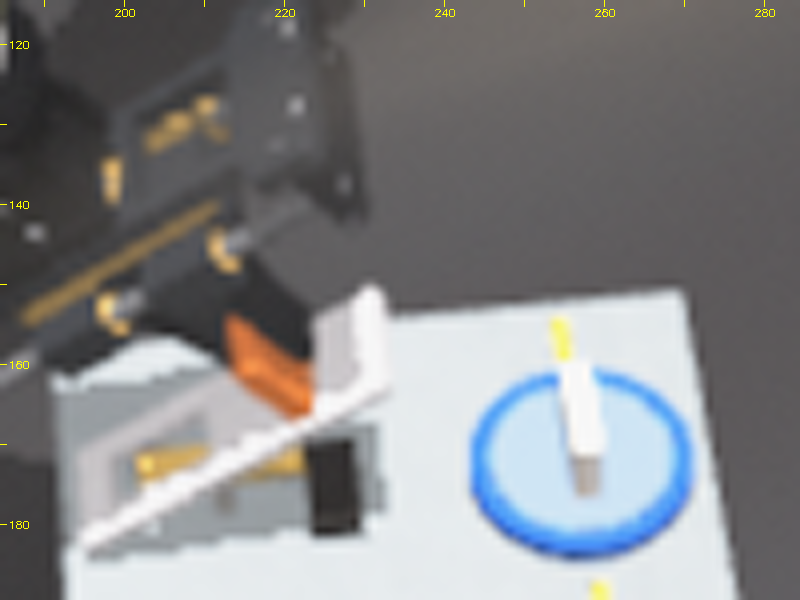

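>>> {"api": "send_rows", "payload": {"commands": [[-0.02,0.02,-0.1,0.03,0.02,0,1],[0,0,-0.07,0,0,0,1],[0,0,0,0,0,0,1]]}}

```text
time: 18.97
ee_pos: [0.5047, -0.0117, 0.1126]
eef_rot: [-0.09, 0.95, 0.299, -0.028]
ft_force: [0.5, 0.4, -2.0]
width: 0.0096
```

```bash
python3 -c "
from pl import *
report(); target(0,-18,23.5,35)"
```

```text
t 18.97 eye in stud frame mm [  0.3 -18.6  22.4] tilt 35.0 yaw err -0.03 roll -0.01 F [ 0.5  0.4 -2. ] T [-0.87 -0.15  0.03] w 9.6 q [-0.19  0.44  0.64  1.74 -0.73  1.51  2.44] tcp [504.7 -11.7 112.6]
-> shift units [-0.02  0.02  0.04] turn units [0.01 0.   0.01]
```

>>> {"api": "send_rows", "payload": {"commands": [[0,0,-0.05,0,0,0,1],[0,0,-0.05,0,0,0,1],[0,0,0,0,0,0,1]]}}

```text
time: 19.22
ee_pos: [0.5049, -0.0117, 0.1096]
eef_rot: [-0.09, 0.95, 0.299, -0.028]
ft_force: [-0.0, -0.5, -2.6]
width: 0.0095
```

```bash
python3 -c "
from pl import *
report(); 
im=r.camera('scene'); cv2.imwrite('pics/scene16.png',im)
p,M,s=cur(); E,Rp=plate_from(p,M); overlay('scene',im,E,Rp,8,(185,115,285,190),'o16')
crop('scene',im,185,115,285,190,8,'s16')
"
```

```text
t 19.22 eye in stud frame mm [  0.5 -18.6  19.4] tilt 35.0 yaw err -0.0 roll -0.05 F [-0.  -0.5 -2.6] T [-0.88 -0.13 -0.03] w 9.5 q [-0.19  0.44  0.64  1.74 -0.73  1.51  2.44] tcp [504.9 -11.7 109.6]
```

View pics/o16.png

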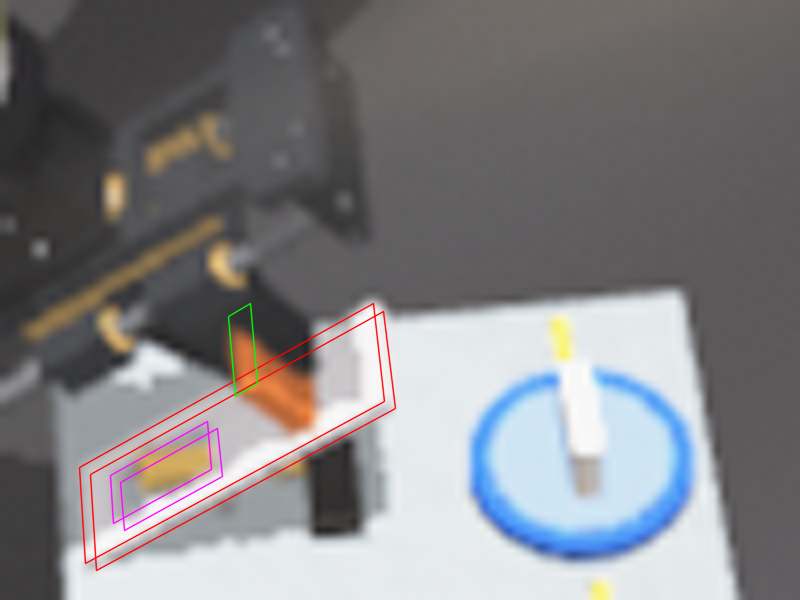

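>>> {"api": "send_rows", "payload": {"commands": [[-0.04,0.2,0.06,0,0,0,1],[-0.06,0.3,0,0,0,0,1],[-0.06,0.3,0,0,0,0,1],[0,0,0,0,0,0,1]]}}

```text
time: 19.6
ee_pos: [0.4997, 0.0146, 0.1118]
eef_rot: [-0.09, 0.95, 0.299, -0.028]
ft_force: [0.4, 0.1, -3.0]
width: 0.0096
```

```bash
python3 -c "
from pl import *
p,M,s=cur(); np.save('g.npy',G0+M.T@[0,0,.0032])
"; python3 -c "
from pl import *
report(); target(0,10,24,35)
im=r.camera('scene'); cv2.imwrite('pics/scene17.png',im)
p,M,s=cur(); E,Rp=plate_from(p,M); overlay('scene',im,E,Rp,8,(185,115,285,190),'o17')
"
```

```text
t 19.6 eye in stud frame mm [ 0.4  8.1 24.9] tilt 35.0 yaw err -0.03 roll -0.06 F [ 0.4  0.1 -3. ] T [-0.83 -0.12 -0.  ] w 9.6 q [-0.23  0.4   0.63  1.78 -0.73  1.48  2.4 ] tcp [499.7  14.6 111.8]
-> shift units [-0.03  0.06 -0.03] turn units [0.01 0.01 0.01]
```

View pics/o17.png

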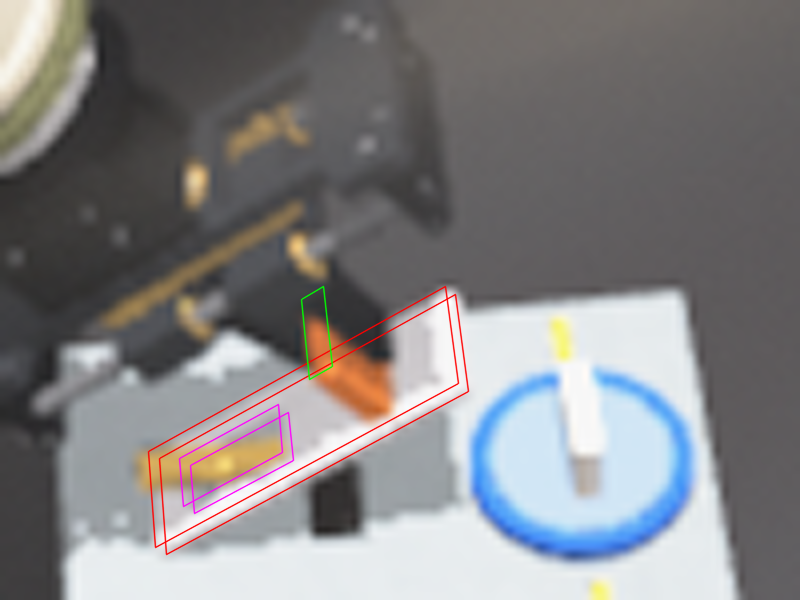

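```bash
python3 -c "
from pl import *
target(0,12,22,30);target(0,13.5,20.5,25);target(0,14,19,20);target(0,14.5,14,10);target(0,14.5,11,0)"
```

```text
-> shift units [-0.05  0.19 -0.3 ] turn units [-0.97 -0.17  0.01]
-> shift units [-0.07  0.26 -0.56] turn units [-1.96 -0.36  0.01]
-> shift units [-0.07  0.28 -0.82] turn units [-2.94 -0.55  0.01]
-> shift units [-0.06  0.25 -1.4 ] turn units [-4.9  -0.93  0.01]
-> shift units [-0.04  0.14 -1.9 ] turn units [-6.87 -1.3   0.01]
```

>>> {"api": "send_rows", "payload": {"commands": [[-0.03,0.13,-0.15,-0.5,-0.09,0,1],[-0.02,0.06,-0.15,-0.5,-0.09,0,1],[-0.02,0.05,-0.14,-0.5,-0.09,0,1],[0,0,0,0,0,0,1]]}}

```text
time: 19.98
ee_pos: [0.4976, 0.0208, 0.0982]
eef_rot: [-0.091, 0.968, 0.232, -0.022]
ft_force: [0.6, 1.0, -1.2]
width: 0.0097
```

```bash
python3 -c "
from pl import *
report();target(0,13.5,20.5,25);target(0,14,19,20);target(0,14.5,14,10);target(0,14.5,11,0)"
```

```text
t 19.98 eye in stud frame mm [-0.6 13.  21.1] tilt 27.0 yaw err -0.12 roll -0.02 F [ 0.6  1.  -1.2] T [-0.63 -0.1   0.03] w 9.7 q [-0.35  0.32  0.64  1.84 -0.63  1.34  2.29] tcp [497.6  20.8  98.2]
-> shift units [ 0.01  0.03 -0.1 ] turn units [-0.39 -0.07  0.03]
-> shift units [ 0.01  0.05 -0.36] turn units [-1.38 -0.26  0.03]
-> shift units [ 0.01  0.02 -0.95] turn units [-3.34 -0.64  0.02]
-> shift units [ 0.03 -0.1  -1.45] turn units [-5.31 -1.01  0.02]
```

>>> {"api": "send_rows", "payload": {"commands": [[0.01,0.05,-0.15,-0.5,-0.09,0.03,1],[0,0.01,-0.12,-0.5,-0.09,0,1],[0,0,-0.1,-0.4,-0.08,0,1],[0,0,0,0,0,0,1]]}}

```text
time: 20.32
ee_pos: [0.4975, 0.0222, 0.0875]
eef_rot: [-0.094, 0.981, 0.172, -0.017]
ft_force: [-0.1, 0.6, -2.1]
width: 0.0097
```

```bash
python3 -c "
from pl import *
report();target(0,14,19,20);target(0,14.5,14,10);target(0,14.5,11,0)
im=r.camera('scene'); cv2.imwrite('pics/scene18.png',im)
p,M,s=cur(); E,Rp=plate_from(p,M); overlay('scene',im,E,Rp,8,(185,115,285,190),'o18')
"
```

```text
t 20.32 eye in stud frame mm [-0.2 14.  19.3] tilt 19.9 yaw err -0.0 roll 0.02 F [-0.1  0.6 -2.1] T [-0.49 -0.12  0.04] w 9.7 q [-0.45  0.27  0.65  1.88 -0.51  1.24  2.17] tcp [497.5  22.2  87.5]
-> shift units [ 0.01  0.   -0.01] turn units [ 0.02  0.   -0.  ]
-> shift units [ 0.01 -0.03 -0.59] turn units [-1.94 -0.38 -0.  ]
-> shift units [ 0.04 -0.14 -1.09] turn units [-3.9  -0.75 -0.  ]
```

View pics/o18.png

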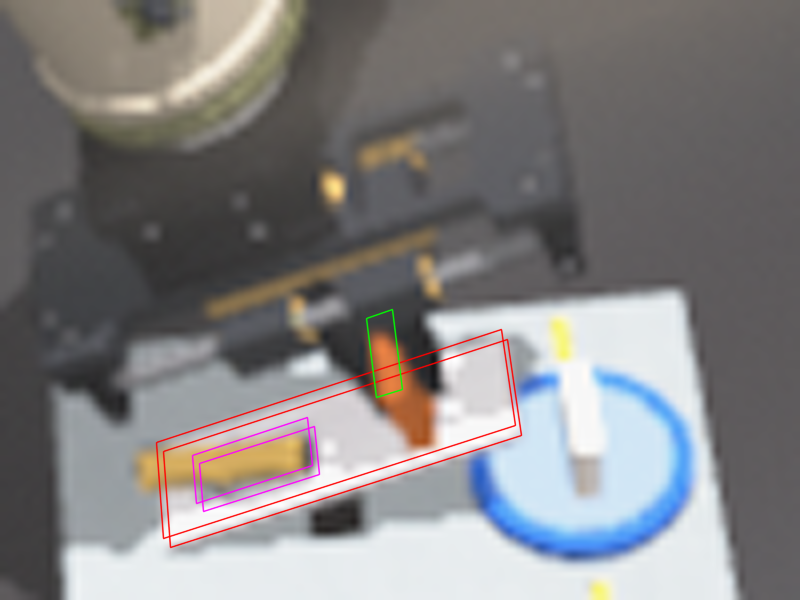

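>>> {"api": "send_rows", "payload": {"commands": [[0.01,0.04,-0.15,-0.5,-0.1,0,1],[0,0,-0.2,-0.5,-0.1,0,1],[0,-0.01,-0.2,-0.5,-0.1,0,1],[0,-0.02,-0.15,-0.5,-0.1,0,1],[0,0,0,0,0,0,1]]}}

```text
time: 20.78
ee_pos: [0.4974, 0.0175, 0.0664]
eef_rot: [-0.09, 0.992, 0.085, -0.008]
ft_force: [0.0, 0.4, -3.1]
width: 0.0096
```

```bash
python3 -c "
from pl import *
report();target(0,14.5,14,8);target(0,14.5,11,0)"
```

```text
t 20.78 eye in stud frame mm [-1.8 10.8 10.8] tilt 9.8 yaw err -0.5 roll 0.07 F [ 0.   0.4 -3.1] T [-0.13 -0.02  0.02] w 9.6 q [-0.58  0.22  0.65  1.93 -0.34  1.1   1.98] tcp [497.4  17.5  66.4]
-> shift units [0.02 0.11 0.03] turn units [-0.36 -0.08  0.1 ]
-> shift units [ 0.04  0.01 -0.39] turn units [-1.93 -0.38  0.1 ]
```

>>> {"api": "send_rows", "payload": {"commands": [[0.03,0.06,-0.02,-0.4,-0.08,0.1,1],[0.01,0,-0.08,-0.5,-0.1,0,1],[0,0,-0.08,-0.5,-0.1,0,1],[0,0,0,0,0,0,1]]}}

```text
time: 21.12
ee_pos: [0.4974, 0.0157, 0.0612]
eef_rot: [-0.091, 0.995, 0.025, -0.005]
ft_force: [0.2, 1.5, -2.1]
width: 0.0093
```

```bash
python3 -c "
from pl import *
report();target(0,12,11,0)
im=r.camera('scene'); cv2.imwrite('pics/scene19.png',im)
p,M,s=cur(); E,Rp=plate_from(p,M); overlay('scene',im,E,Rp,8,(185,115,285,190),'o19')
crop('scene',im,185,115,285,190,8,'s19')
"
```

```text
t 21.12 eye in stud frame mm [-1.9 11.2 13.9] tilt 3.0 yaw err -0.4 roll 0.29 F [ 0.2  1.5 -2.1] T [ 0.13  0.07 -0.02] w 9.3 q [-0.67  0.19  0.65  1.96 -0.19  1.05  1.82] tcp [497.4  15.7  61.2]
-> shift units [ 0.05 -0.01 -0.21] turn units [-0.57 -0.17  0.08]
```

View pics/o19.png

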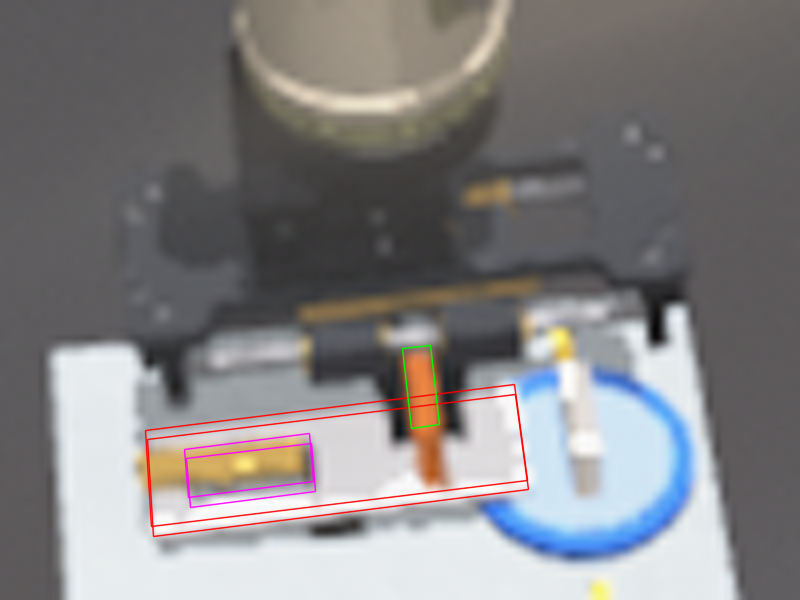

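>>> {"api": "send_rows", "payload": {"commands": [[0.05,0.01,-0.1,-0.4,-0.12,0.08,1],[0.01,0,-0.08,-0.2,-0.05,0,1],[0,0,0,0,0,0,1]]}}

```text
time: 21.42
ee_pos: [0.4991, 0.0119, 0.0563]
eef_rot: [-0.092, 0.996, 0.002, -0.001]
ft_force: [-0.5, -0.0, -2.3]
width: 0.0096
```

```bash
python3 -c "
from pl import *
report();target(0,12,9,0)"
```

```text
t 21.42 eye in stud frame mm [-1.1  8.4 12.3] tilt 0.2 yaw err -0.39 roll 0.13 F [-0.5 -0.  -2.3] T [0.08 0.04 0.02] w 9.6 q [-0.7   0.19  0.65  1.97 -0.14  1.03  1.77] tcp [499.1  11.9  56.3]
-> shift units [ 0.    0.12 -0.12] turn units [-0.04 -0.03  0.08]
```

>>> {"api": "send_rows", "payload": {"commands": [[0.03,0.05,-0.06,-0.03,-0.02,0.08,1],[0,0,-0.06,0,0,0,1],[0,0,0,0,0,0,1]]}}

```text
time: 21.67
ee_pos: [0.5002, 0.0127, 0.0549]
eef_rot: [-0.094, 0.996, 0.004, -0.001]
ft_force: [0.3, -1.2, -2.1]
width: 0.0095
```

```bash
python3 -c "
from pl import *
report();target(0,0,9,0)
im=r.camera('scene'); cv2.imwrite('pics/scene20.png',im)
p,M,s=cur(); E,Rp=plate_from(p,M); overlay('scene',im,E,Rp,8,(185,115,285,190),'o20')
crop('scene',im,185,115,285,190,8,'s20')
"
```

```text
t 21.67 eye in stud frame mm [ 0.5  8.9 10.6] tilt 0.4 yaw err -0.12 roll 0.11 F [ 0.3 -1.2 -2.1] T [0.08 0.06 0.01] w 9.5 q [-0.7   0.2   0.65  1.96 -0.15  1.03  1.78] tcp [500.2  12.7  54.9]
-> shift units [ 0.04 -0.3  -0.07] turn units [-0.08 -0.04  0.02]
```

View pics/s20.png

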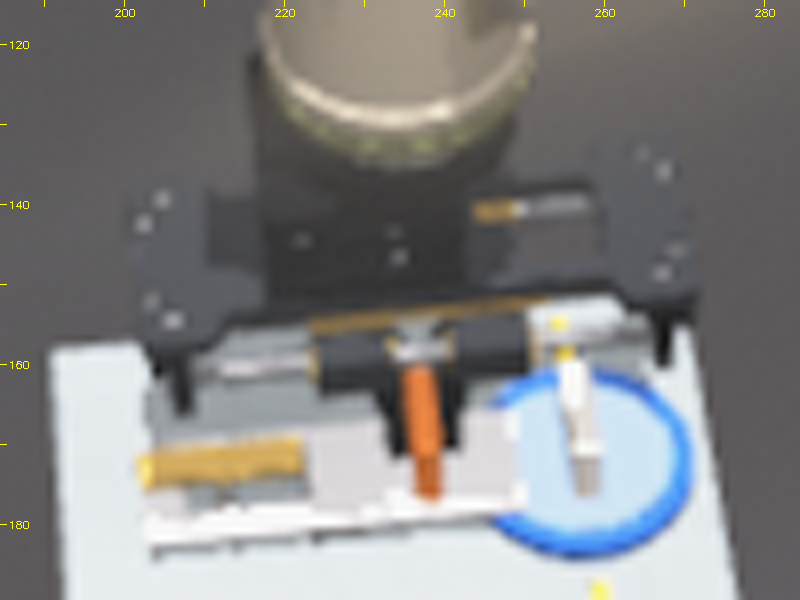

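View pics/o20.png

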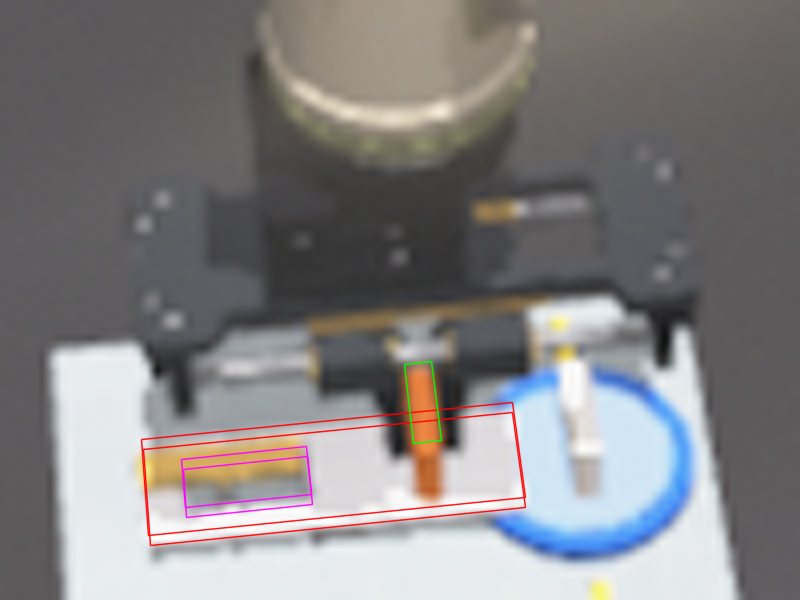

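>>> {"api": "send_rows", "payload": {"commands": [[0.03,-0.15,-0.03,-0.06,-0.03,0.02,1],[0.02,-0.12,-0.03,0,0,0,1],[0,0,0,0,0,0,1]]}}

```text
time: 21.97
ee_pos: [0.5035, 0.0057, 0.0546]
eef_rot: [-0.095, 0.995, 0.003, 0.001]
ft_force: [0.5, -0.5, -1.2]
width: 0.0097
```

```bash
python3 -c "
from pl import *
report();target(0,0,8,0)"
```

```text
t 21.97 eye in stud frame mm [ 2.4  1.5 10.5] tilt 0.4 yaw err 0.03 roll -0.18 F [ 0.5 -0.5 -1.2] T [0.1  0.07 0.02] w 9.7 q [-0.69  0.2   0.65  1.96 -0.15  1.02  1.8 ] tcp [503.5   5.7  54.6]
-> shift units [-0.07 -0.07 -0.1 ] turn units [-0.08  0.02 -0.01]
```

>>> {"api": "send_rows", "payload": {"commands": [[-0.08,-0.07,-0.06,-0.06,0.02,0,1],[-0.01,0,-0.08,0,0,0,1],[0,0,0,0,0,0,1]]}}

```text
time: 22.22
ee_pos: [0.5037, 0.0047, 0.055]
eef_rot: [-0.096, 0.995, 0.003, 0.003]
ft_force: [-0.4, -0.1, -3.2]
width: 0.0095
```

```bash
python3 -c "
from pl import *
report();target(0,0,8,0)"
```

```text
t 22.22 eye in stud frame mm [ 2.4  0.5 10.9] tilt 0.3 yaw err 0.06 roll -0.33 F [-0.4 -0.1 -3.2] T [0.09 0.03 0.02] w 9.5 q [-0.69  0.2   0.65  1.96 -0.15  1.02  1.8 ] tcp [503.7   4.7  55. ]
-> shift units [-0.08 -0.04 -0.11] turn units [-0.08  0.05 -0.01]
```

>>> {"api": "send_rows", "payload": {"commands": [[-0.08,-0.02,-0.1,-0.06,0.05,0,1],[-0.04,0,-0.1,0,0,0,1]]}}

```text
time: 22.38
ee_pos: [0.5036, 0.0043, 0.0541]
eef_rot: [-0.095, 0.995, 0.002, 0.003]
ft_force: [-23.8, 0.7, 58.2]
width: 0.0097
```

```bash
python3 -c "
from pl import *
report();target(0,0,8,0)
im=r.camera('scene'); cv2.imwrite('pics/scene21.png',im)
p,M,s=cur(); E,Rp=plate_from(p,M); overlay('scene',im,E,Rp,8,(185,115,285,190),'o21')
crop('scene',im,185,115,285,190,8,'s21')
"
```

```text
t 22.38 eye in stud frame mm [ 2.2  0.1 10.1] tilt 0.2 yaw err 0.04 roll -0.38 F [-23.8   0.7  58.2] T [ 0.23  5.22 -0.04] w 9.7 q [-0.69  0.2   0.65  1.97 -0.15  1.01  1.8 ] tcp [503.6   4.3  54.1]
-> shift units [-0.08 -0.02 -0.08] turn units [-0.06  0.07 -0.01]
```

View pics/s21.png

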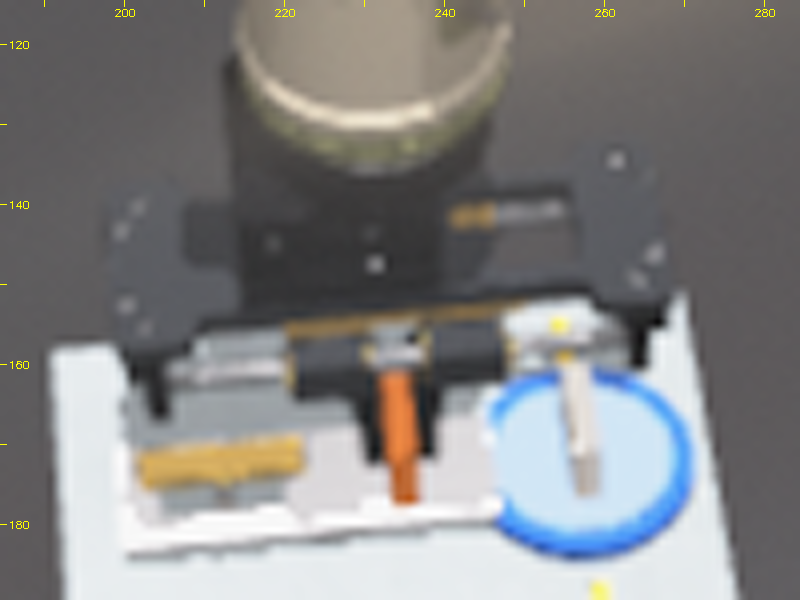

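View pics/o21.png

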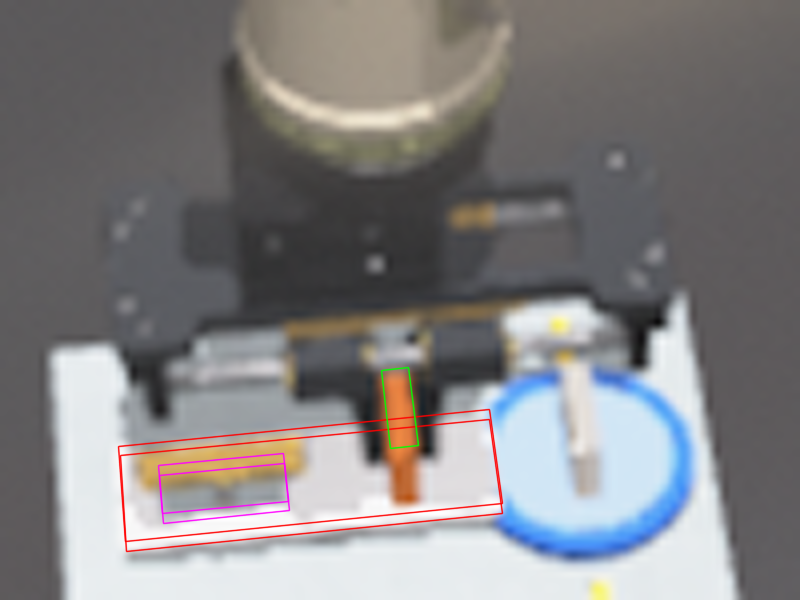

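>>> {"api": "send_rows", "payload": {"commands": [[0,0,0.08,-0.04,0.07,0,1],[-0.1,-0.03,0.02,0,0,0,1],[0,0,0,0,0,0,1]]}}

```text
time: 22.68
ee_pos: [0.5007, 0.0019, 0.0578]
eef_rot: [-0.095, 0.996, 0.001, 0.001]
ft_force: [-0.4, -0.1, -2.7]
width: 0.0094
```

```bash
python3 -c "
from pl import *
report();target(0,0,10.2,0)"
```

```text
t 22.68 eye in stud frame mm [-1.1 -1.6 13.9] tilt 0.1 yaw err -0.04 roll -0.07 F [-0.4 -0.1 -2.7] T [0.09 0.05 0.02] w 9.4 q [-0.69  0.19  0.66  1.97 -0.14  1.03  1.79] tcp [500.7   1.9  57.8]
-> shift units [ 0.02  0.06 -0.13] turn units [-0.02  0.01  0.01]
```

>>> {"api": "send_rows", "payload": {"commands": [[0,0.06,-0.06,0,0.02,0,1],[-0.01,0,-0.05,0,0.01,0,1],[0,0,0,0,0,0,1]]}}

```text
time: 22.93
ee_pos: [0.5, 0.0035, 0.0544]
eef_rot: [-0.094, 0.996, 0.001, -0.001]
ft_force: [-2.1, -1.3, 7.7]
width: 0.0098
```

```bash
python3 -c "
from pl import *
report();target(0,0,10.2,0)"
```

```text
t 22.93 eye in stud frame mm [-1.4  0.1 10.4] tilt 0.2 yaw err -0.07 roll 0.11 F [-2.1 -1.3  7.7] T [-0.29  0.41  0.01] w 9.8 q [-0.69  0.2   0.66  1.97 -0.14  1.02  1.79] tcp [500.    3.5  54.4]
-> shift units [ 0.05  0.   -0.01] turn units [-0.03 -0.03  0.01]
```

>>> {"api": "send_rows", "payload": {"commands": [[0,0,0.01,0,0,0,0.45],[0,0,0,0,0,0,0.45],[0,0,0,0,0,0,0.45],[0,0,0,0,0,0,0.45],[0,0,0,0,0,0,0.45]]}}

```text
time: 23.35
ee_pos: [0.4993, 0.0032, 0.0531]
eef_rot: [-0.094, 0.996, 0.001, -0.002]
ft_force: [0.7, -0.5, -0.4]
width: 0.0233
```

```bash
python3 st.py
```

```text
t 23.35 pos mm [499.3   3.2  53.1] jaw yaw 100.84 toolz [-0.004  0.001 -1.   ] F [ 0.7 -0.5 -0.4] T [ 0.12  0.04 -0.06] w 23.3 q [-0.69  0.2   0.66  1.97 -0.15  1.02  1.79]
```

>>> {"api": "send_rows", "payload": {"commands": [[0,0,0.3,0,0,0,0.45],[0,0,0.6,0,0,0,0.45],[0,0,0.9,0,0,0,0.45],[0,0,1,0,0,0,0.45],[0,0,1,0,0,0,0.45],[0,0.3,1,0,0,0,0.45],[0,0.9,0.3,0,0,0,0.45],[0,0.95,0,0,0,0,0.45],[0,0.95,0,0,0,0,0.45],[0,0.95,0,0,0,0,0.45]]}}

```text
time: 24.18
ee_pos: [0.4973, 0.1194, 0.2202]
eef_rot: [-0.086, 0.996, 0.001, -0.0]
ft_force: [0.6, -0.1, -0.1]
width: 0.0241
```

>>> {"api": "send_rows", "payload": {"commands": [[0,0.95,0,0,0,0,0.45],[0,0.95,0,0,0,0,0.45],[0,0.95,0,0,0,0,0.45],[0,0.95,0,0,0,0,0.45],[0,0.95,0,0,0,0,0.45],[0,0,0,0,0,0,0.45]]}}

```text
time: 24.68
ee_pos: [0.4949, 0.2745, 0.2249]
eef_rot: [-0.089, 0.996, 0.002, 0.001]
ft_force: [-0.8, 1.1, 0.3]
width: 0.0239
```

```bash
python3 st.py
python3 - <<'E'
from h import *
for n,b in(("scene",(185,140,285,220)),("top",(225,175,325,255))):
    im=r.camera(n); cv2.imwrite(f"pics/{n}22.png",im); crop(n,im,*b,7,n[0]+"22c")
E
```

```text
t 24.68 pos mm [494.9 274.5 224.9] jaw yaw 100.17 toolz [ 0.002  0.005 -1.   ] F [-0.8  1.1  0.3] T [ 0.05  0.08 -0.04] w 23.9 q [-0.99  0.18  0.46  1.59 -0.08  1.39  1.23]
```

View pics/s22c.png

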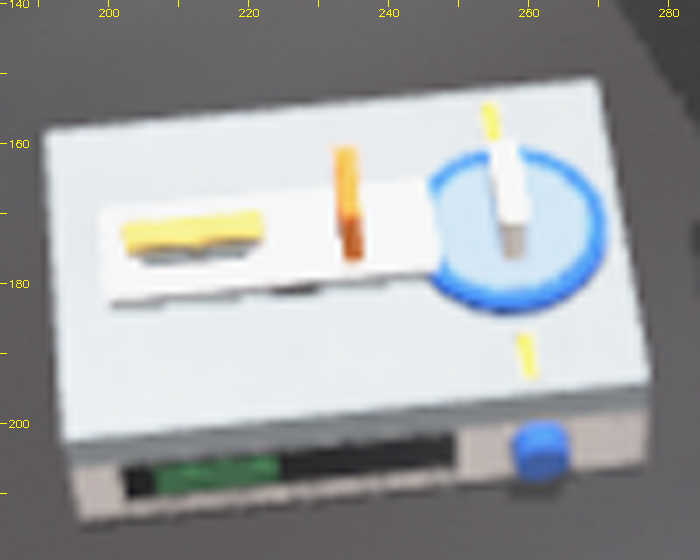

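View pics/t22c.png

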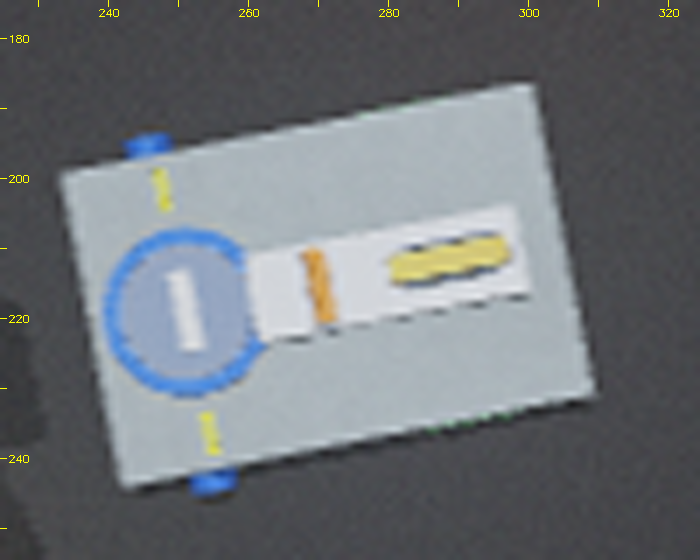

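```bash
python3 - <<'E'
from ring import *
sh={"scene":(.5086,-.0023,np.radians(10.9)),"top":(.5078,.0009,np.radians(10.95))}
def mk(n):
    s=sh[n]
    def m(p):
        f=lambda X:W(p,np.array(X)+[0,0,.078]); g=lambda X:W(s,X)
        cw=W(s,[[0,.072,0]])[0]; cp=[cw[0],cw[1],s[2]]; c=lambda X:W(cp,np.array(X)+[0,0,.052])
        return [(hull(n,g(box(-.08,.08,-.12,.12,0,.07))),6),(g(rect(-.08,.08,-.12,.12,.07)),5),
         (hull(n,c(np.r_[circ(.042,.018),circ(.042,.026)])),7),(c(circ(.033,.026)),8),
         (hull(n,f(box(-.022,.022,-.0685,.0685,0,.006))),1),(f(rect(-.011,.011,-.0545,-.0085,.006)),2),
         (hull(n,g(box(-.007,.007,-.09,-.03,.092,.099))),9),
         (hull(n,f(box(-.018,.018,.0295,.0395,.006,.04))),3),(f(rect(-.018,.018,.0295,.0395,.04)),4)]
    return m
for n,roi in(("scene",(192,155,258,192)),("top",(250,200,305,228))):
    im=cv2.imread(f"pics/{n}22.png"); s=sh[n]
    p0=W(s,[[0,-.0285,0]])[0]; p,c=fitimg(n,im,mk(n),[p0[0],p0[1],s[2]],roi,10,(.004,.004,.05))
    loc=rot(s[2]).T@(p[:2]-np.array(s[:2]))*1000-[0,-60]-[0,31.5]
    print(n,"eye rel stud mm",loc.round(1),"yaw err deg",round(np.degrees(p[2]-s[2]),2),"cost",round(c,2))
E
python3 - <<'E'
import sys; sys.path.insert(0,'.')
from ring import *
print(np.round(np.array(ringfit(cv2.imread("pics/scene22.png"),"scene",(.495,.069),.052,(238,148,284,192))[0])*1000,1) if 0 else "")
a=cv2.imread("pics/scene0.png");b=cv2.imread("pics/scene22.png")
for nm,(x0,y0,x1,y1) in dict(bottle=(335,215,378,262),tip=(72,205,130,250),dish=(170,235,215,275),cell2=(80,175,117,207)).items():
    print(nm,np.abs(a[y0:y1,x0:x1].astype(int)-b[y0:y1,x0:x1]).mean().round(1))
cv2.imwrite("pics/full22.png",b)
E
```

```text
scene eye rel stud mm [-3.1 -0.8] yaw err deg -2.05 cost 22.0
top eye rel stud mm [-0.8 -0.6] yaw err deg -0.23 cost 13.96

bottle 1.0
tip 0.5
dish 0.6
cell2 0.7
```

View pics/full22.png

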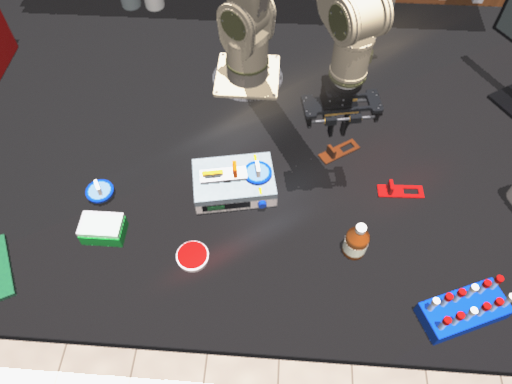

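Top fit puts the eye within 1 mm of the stud and 0.2° of the deck line. The cell is seated, the bystanders are unchanged and the gripper is clear, so I'm handing in.

```bash
python3 -c "
from bench import r
print(r.read_state()['time']); print(r.close_job())"
```

```text
24.7833
the job is handed in; nothing more can be done
None
```

The cell is seated in the keyed well and the plate is locked over it. I handed the job in at 24.8 s, with the arm clear.

**What I did**
- **Cell:** I took the cell nearer the base (0.60 m, the other was 0.69 m) and turned it about 17° to line up with the slots. I lowered it until the lugs dropped in and the flange met the deck, then pressed it down with 38 N at the wrist.
- **Plate:** I took the silver plate with the orange fin and tilted it nose up about 35°. I slid the end bar under the head, levelled the plate past the head's other end and drew it back. Then I lowered it until it touched down and let go.

**Last checks**
- **Plate, top view:** the eye centre is within 1 mm of the stud and 0.2° off the deck line. Both ends of the eye are under the head and the nose lies over the flange.
- **Cell:** the camera fit taken just after I let it go put it within about 1 mm of the well centre, with its fin in line with the marks.
- **Bystanders:** the bottle, tip box and dish look unchanged in the scene view.

**What failed or disagreed**
- **First grasp:** it closed on nothing. The pictures showed the real fingertips about 37 mm behind the reported tool point, and I corrected for that from then on.
- **Cameras:** the two views differ by about 3 mm in y.
- **Scene-view plate fit:** it gave −3 mm and −2°, against the top view's −0.8 mm and −0.2°. The plate is overexposed there and the fit was poor, so I trusted the top view.
- **Wrist force:** while I checked the plate was down, it reached 58 N (limit 120 N).

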